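# Stack slide carriers on the sloping rack

## Robot

A 6-joint arm with a two-finger parallel gripper is mounted at the origin on the work surface. World frame = base frame: x ahead of the robot, y to its left, z up, the work surface at z = 0. Lengths are in m, angles in rad, forces in N, time in s.
With the tool pointing down it reaches from about 0.375 to 0.975 m from the base axis. Payload 3.8 kg.
Tool frame: the origin (TCP) lies at the very end of the fingers, on their centre line; the grasp point (between the pads) lies 19 mm behind it; z points along the fingers, y is the direction in which the jaws open and shut (so a half turn about z gives the same grasp; the last joint's range is limited). The gripper opens to 85 mm and grips with 20 to 120 N. Pads are 22 mm wide; open, the fingers measure 114 mm over their backs; the gripper's body (76 mm by 85 mm) begins 54 mm behind the grasp point. The pads swing forward as they close: fully open they stand 13 mm farther back than shut.
Start: joints at [-1.35, 0.264, 1.604, -0, 1.274, -0.037], TCP at [0.172, -0.653, 0.231] pointing down, gripper open.
Joint ranges: [-2.63, 2.63], [-0.94, 2.18], [0.31, 2.57], [-1.31, 4.45], [0, 2.66], [-2.55, 2.55]. Speed limits (rad/s): [2.57, 2.57, 3.14, 3.14, 3.14, 3.14].

## Interface

Orientations are given as a rotation vector (axis times angle).
In Python, from workcell import bot, viewer gives the robot as it stands.
- The arm moves only by the tool jog_arm, never from a script. Its argument "motion" is a list of rows, each an object of numbers: "dx", "dy", "dz": the shift along the world's x, y, z in cm; "turn": the turn about the world's z in rad. A call has 1 to 12 rows; each row shifts and turns the commanded pose from where the row before left it; what a row does not reach is not made up. A row lasts 1/12 s, in which the tool goes at most 41.7 mm and 7.16 degrees, less where a joint would pass 70% of its speed; a pose out of reach is approached as far as the arm can. A call is refused whole if a number of a shift passes 4.17 or a number of a turn 0.125, either way. A call with a gripper value outside its range is refused whole. "fingers" is the finger opening in cm, from 0 to 8.54, set as the call begins (left out, the last holds). The fingers move at their own pace and stop on an object; "grip_force" is the grip in N (left out, the last holds). Time passes only in rows, so rows that do not move let the fingers close. It gives the time, the measured TCP pose, the force and the opening at its end, in the units of the state.
- bot.read_state(): the state, without advancing time (a new reading comes with each control period).
- viewer.read_camera(name): name is "side" or "top"; returns (picture, depth): 480x640x3 uint8, red, green, blue; 480x640 float32, m along the optical axis (not along the pixel's ray), 0 where there is no reading.
- viewer.camera_info(name): a dict with "vertical_fov" (degrees; the focal length in pixels is half the picture's height over the tangent of half this angle, whatever the lens; pixels are square), "cx", "cy" (the principal point, pixels), "dist" ([k1, k2, p1, p2, k3] as OpenCV has them; the pictures are not rectified), "R" (3x3) and "t" (3): a world point X has camera coordinates R X + t. Camera axes: x right, y down, z forward; pixel columns grow to the right and rows downward; lengths in m; the calibration is good to about 2 mm. A picture is of the moment at which its call begins. camera_info takes no time and is no camera call.
- bot.finish_job(): hands the job in, once; it reports no verdict.
The state is a dict: "time": time; "q": joint angles; "joint_vel": joint speeds; "joint_torque": joint torques, N m; "tool_pos": TCP position; "tcp_rot": TCP orientation; "wrist_force": force on the tool from outside, world axes, zero at the start; "torque": the same for the moment, N m; "width": opening from 0.0 (shut) to 1.0 (fully open).
Only numpy, scipy, OpenCV 4.12 (cv2) and the standard library are available. Lean on these libraries where they do the work, as an engineer would, in place of code of your own. Each camera call takes 0.05 s, during which the arm holds its last target. There are 200 camera calls.

## Task

One after another, stack the three slide carriers flat on the rack's sloping shelf: the long one at the bottom, the middle one on it and the short one on top, each lengthwise up the slope, straight and in the middle of the shelf, with its lower end pushed right down against the backstop. They hold glass, so set them down gently instead of dropping them, and do not disturb the other things on the bench.

Things in the scene. Friction and masses are not known exactly. Their poses are not given: they have to be found in the camera images.
- shelf: Sloping shelf of the rack: dark steel board 185 x 50 x 8 mm, rising 22 deg; across its low end a white backstop plate, 56 mm wide, 6 mm thick, 48 mm high above the board's face and square to it. Sides open. Origin: on the board's upper face at the foot of the backstop's inner face, midway across, 34 mm above the bench. x up the slope away from the backstop, y across, z square out of the board.
- rack: White rack fixed to the bench that carries the shelf: low foot 200 x 70 mm, 12 mm high, and two posts under the board. Low end and backstop towards the robot, turned up to 17 deg either way. Carriers do not slide down by themselves. Origin: centre of the foot's underside; x away from the robot, z up; the board's high end is 103 mm above the bench.
- long: The long slide carrier: flat aluminium plate 170 mm long, 56 mm wide, 14 mm thick, with three black-framed glass windows flush in it, the same on both faces and either way round; 0.1 to 0.35 kg. Lies flat on the bench at the start. Origin at its centre (7 mm above its underside); x along its length, y across its width, z through its thickness.
- mid: The mid slide carrier: flat aluminium plate 135 mm long, 56 mm wide, 14 mm thick, with two black-framed glass windows flush in it, the same on both faces and either way round; 0.1 to 0.35 kg. Lies flat on the bench at the start. Origin at its centre (7 mm above its underside); x along its length, y across its width, z through its thickness.
- short: The short slide carrier: flat aluminium plate 100 mm long, 56 mm wide, 14 mm thick, with one black-framed glass window flush in it, the same on both faces and either way round; 0.1 to 0.35 kg. Lies flat on the bench at the start. Origin at its centre (7 mm above its underside); x along its length, y across its width, z through its thickness.
- slide_box: White plastic slide box, 102 x 43 x 34 mm (x, y, z), lying flat. Origin at the centre of its underside, z up. Bystander, stands loose on the bench.
- bottle: Amber glass bottle with black cap, 40 mm across, 105 mm high; stands close beside the long carrier. Origin at the centre of its underside, z up. Bystander, stands loose on the bench.
- jar: White plastic jar, 54 mm across, 65 mm high; stands close beside the mid carrier. Origin at the centre of its underside, z up. Bystander, stands loose on the bench.
- objective: Steel microscope objective, 31 mm across, 52 mm high, standing close beside the short carrier. Origin at the centre of its underside, z up. Bystander, stands loose on the bench.
- dish: Clear plastic dish, 90 mm across, 18 mm high, beside the rack. Origin at the centre of its underside, z up. Bystander, stands loose on the bench.
- beaker: Low glass beaker, 68 mm across, 50 mm high, close beside the rack. Origin at the centre of its underside, z up. Bystander, stands loose on the bench.
- eyepiece: Black eyepiece, 38 mm across, 68 mm high, standing near the slide box. Origin at the centre of its underside, z up. Bystander, stands loose on the bench.
Not all that is in view belongs to the job. Leave any brown look-alike of the mid alone. What is shaped like the long but pink is not meant.

How it is judged:
By the outcome, as a careful person would: the job done as asked, in the order asked, and still so for the second after the job is handed in, with the robot touching nothing.
It also fails if it takes over 72 s, if anything falls off the work surface, if the arm or the gripper's body presses on something with over 40 N, if the wrist force passes 120 N, or if a joint passes its speed limit or range.

## Working session

There is one attempt and no reset: what is moved stays moved. The work goes in short steps, Python scripts to look and compute and a tool call to move; the robot and the scene stay as the last step left them, time stands still between calls to the robot, and variables do not carry over. Pictures are saved under pics/ and viewed, about 8 in all and at most 12, crops included, and the job is handed in when it is done.

Besides the shell and the picture viewer there is one more tool, called after "Emit:" as name(argument=value, ...) on one line, values as JSON. jog_arm: Moves the arm, as the interface text tells. Its arguments: {"type":"object","properties":{"motion":{"type":"array"},"fingers":{"type":"number"},"grip_force":{"type":"number"}},"required":["motion"]}

```bash
ls; mkdir -p pics
cat > h.py <<'E'
import numpy as np, cv2
from workcell import bot, viewer
def cam(n):
    i=viewer.camera_info(n); f=240/np.tan(np.radians(i["vertical_fov"])/2)
    return np.array([[f,0,i["cx"]],[0,f,i["cy"]],[0,0,1]]),np.array(i["dist"],float),np.array(i["R"]),np.array(i["t"])
def ray(n,uv,z):
    K,d,R,t=cam(n); p=cv2.undistortPoints(np.array(uv,float).reshape(-1,1,2),K,d).reshape(-1,2)
    v=np.c_[p,np.ones(len(p))]@R; c=-R.T@t
    return c+v*((z-c[2])/v[:,2])[:,None]
def cloud(n,dep):
    K,d,R,t=cam(n); v,u=np.mgrid[0:480,0:640]
    p=cv2.undistortPoints(np.stack([u,v],-1).reshape(-1,1,2).astype(float),K,d).reshape(-1,2)
    P=np.c_[p,np.ones(len(p))]*dep.reshape(-1,1)
    return ((P-t)@R).reshape(480,640,3)
E
python3 - <<'E'
from h import *
for n in ("top","side"):
    im,d=viewer.read_camera(n); np.savez(n+"0.npz",im=im,d=d); cv2.imwrite(f"pics/{n}0.png",im[...,::-1])
    K,dd,R,t=cam(n); print(n,K[0,0],dd,-R.T@t,R[2],(d>0).mean())
s=bot.read_state(); print(s)
E
```

```text
pics
top 458.42730360807474 [0.02781457 0.         0.         0.         0.        ] [0.42367839 0.05296658 1.39020643] [ 0.09735125  0.00130512 -0.99524923] 0.99603515625
side 448.70656997503227 [-0.03101904  0.          0.          0.          0.        ] [0.41335677 1.06527365 0.75396793] [ 0.11951147 -0.81810018 -0.56252031] 0.99609375
{'time': 0.1, 'q': array([-1.34990723e+00,  2.64636539e-01,  1.60521277e+00,  6.15367571e-06,
        1.27372249e+00, -3.68870118e-02]), 'joint_vel': array([-0.00060147,  0.00035081, -0.00239378, -0.00155025,  0.00090905,
        0.00051752]), 'joint_torque': array([-1.83358361e-04, -5.16707683e+01, -3.68588698e+01, -3.89273441e-05,
        6.33580945e-03,  2.01539564e-05]), 'tool_pos': array([ 0.17194378, -0.65205769,  0.23012767]), 'tcp_rot': array([-3.11357987e+00, -4.03537430e-01,  2.76238694e-04]), 'wrist_force': array([ 1.07549767, -0.04459202,  0.23284639]), 'torque': array([-0.04840369, -0.03433296,  0.00981568]), 'width': 1.0002604032318296}
```

View pics/top0.png

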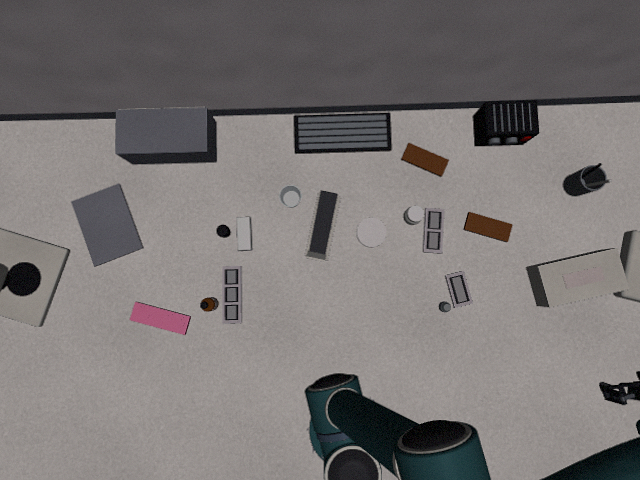

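View pics/side0.png

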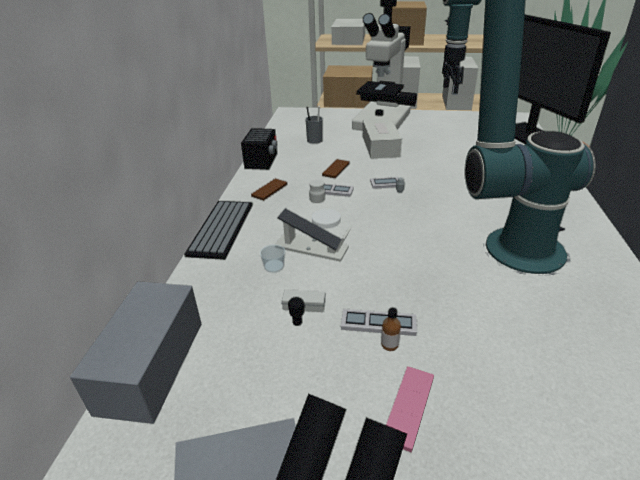

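The top view shows long at about (232,295), mid (433,230), short (458,289) and the rack (323,225). The brown and pink decoys are elsewhere. The side view agrees. Next I'll measure them.

Run:
```python
from h import *
z=np.load("top0.npz"); im,d=z["im"],z["d"]
P=cloud("top",d)
b=P[330:350,200:260].reshape(-1,3); print("bench z",b[:,2].mean(),b[:,2].std())
c=cv2.resize(im[175:340,190:480],None,fx=2.7,fy=2.7,interpolation=cv2.INTER_CUBIC)
cv2.imwrite("pics/crop.png",c[...,::-1])
for n,(u,v) in dict(long=(232,295),mid=(433,230),short=(458,289)).items():
    g=im[v-33:v+34,u-22:u+23].astype(int).mean(2)
    print(n,"row",g[33].astype(int)); print(" z",(P[v,u-22:u+23,2]*1000).astype(int))
```

```text
bench z 0.006247834025127945 0.0895672532457495
long row [154 149 146 143 150 146 147 142 142 144 139 137 136 133  98  42  11  92
 105 105 109 104 101 106 104  91  54   9 110 133 122  98 133 148 143 147
 150 145 144 144 145 146 145 147 146]
 z [ 1  4  3  3  2 -1  0  2  0  1 -1  1 17 15 18 15 11 14 10 13 13 14 11 10
 14 12 14 11 13 11 12 -1  0 -1  0  0  4  0  1  0 -3  6  5 -1  5]
mid row [146 150 148 149 153 149 144 151 151 150 147 152 127  95 135 128 124 125
 128 127 126 130 131 129 131 135 134 132 137 132 130 128 144 158 151 150
 153 152 149 151 155 146 145 148 151]
 z [ 2  2 -4 -1  0 -4 -1  2  0 -1  6 -2  2  9 13 19 14  9 14 13 18 15 10 10
 20 13 19 17 10 15 11 14 13  1  2  5 -3  0 -3  2  6 -2  4  2  0]
short row [142 144 151 143 147 147 148 146 147 152 148 140  76  51 138 120  75  15
  51 112 109 108 108 108 106 110 107 106  22  25  84 132 130 150 152 149
 143 145 146 150 145 144 143 142 143]
 z [-3  3  2  4 -4  2  2 -1  0  0 -8  4 -1 13  9 10 14 17 19  8 18 16 11 21
 18 10 17 16 15 10 13 10 15 -1  4 -1 -1  0  4  1  0  2 -3  4  0]
```

View pics/crop.png

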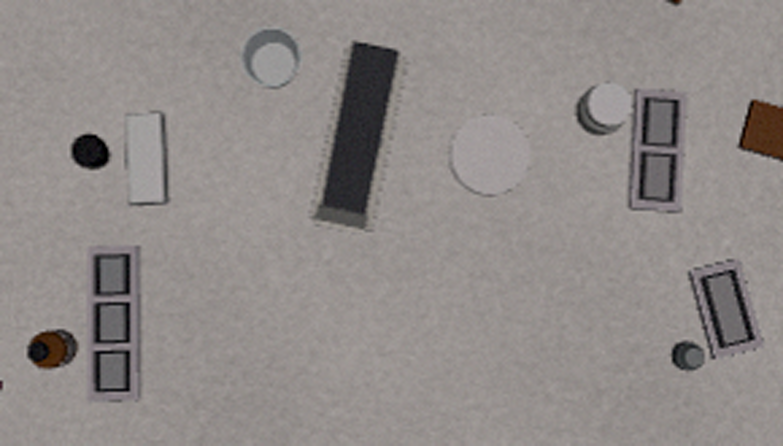

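```bash
cat > meas.py <<'E'
from h import *
def rect(n,dep,box,lo,hi,ztop,trim=None):
    u0,u1,v0,v1=box; P=cloud(n,dep)
    z=cv2.medianBlur(P[...,2].astype(np.float32),3)
    m=np.zeros((480,640),np.uint8); m[v0:v1,u0:u1]=((z>lo)&(z<hi))[v0:v1,u0:u1]
    k,l,s,c=cv2.connectedComponentsWithStats(m,connectivity=4); i=1+np.argmax(s[1:,4])
    vv,uu=np.where(l==i); X=ray(n,np.c_[uu,vv],ztop)[:,:2]
    r=cv2.minAreaRect((X*1000).astype(np.float32)); c0=X.mean(0); w,V=np.linalg.eigh(np.cov((X-c0).T)); a=V[:,1]*np.sign(V[0,1])
    return c0,np.degrees(np.arctan2(a[1],a[0])),np.sqrt(12*w),r,len(X)
E
python3 - <<'E'
from meas import *
z=np.load("top0.npz"); im,d=z["im"],z["d"]
for n,b in dict(long=(220,246,262,330),mid=(422,448,202,258),short=(442,474,266,312)).items():
    print(n,*rect("top",d,b,.006,.024,.014))
for n,b,h in (("bottle",(195,219,290,315),.09),("jar",(400,427,200,228),.065),("obj",(434,452,299,316),.05),("beaker",(275,305,180,212),.05),("dish",(352,390,212,252),.018),("box",(233,254,212,254),.034),("eyep",(212,233,220,242),.066)):
    print(n,*[np.round(x,3) for x in rect("top",d,b,h*.6,h+.03,h)[:1]])
# shelf
P=cloud("top",d)
m=np.zeros((480,640),np.uint8); g=im.mean(2); m[185:262,300:345]=(g<75)[185:262,300:345]
k,l,s,c=cv2.connectedComponentsWithStats(m); i=1+np.argmax(s[1:,4]); m=(l==i).astype(np.uint8)
me=cv2.erode(m,np.ones((3,3))); X=P[me>0]
A=np.c_[X[:,:2],np.ones(len(X))]; co=np.linalg.lstsq(A,X[:,2],rcond=None)[0]; r=X[:,2]-A@co; A=A[abs(r)<.012];co=np.linalg.lstsq(A,X[abs(r)<.012][:,2],rcond=None)[0]
print("plane",co,"slope",np.degrees(np.arctan(np.hypot(*co[:2]))),"dir",np.degrees(np.arctan2(co[1],co[0])))
# intersect dark pixels with the plane
K,dd,R,t=cam("top"); C=-R.T@t
def onplane(uv):
    p=cv2.undistortPoints(np.array(uv,float).reshape(-1,1,2),K,dd).reshape(-1,2); v=np.c_[p,np.ones(len(p))]@R
    s=(C[0]*co[0]+C[1]*co[1]+co[2]-C[2])/(v[:,2]-v[:,:2]@co[:2]); return C+v*s[:,None]
vv,uu=np.where(m>0); Y=onplane(np.c_[uu,vv]); c0=Y.mean(0)
w,V=np.linalg.eigh(np.cov((Y-c0).T)); a=V[:,2]*np.sign(V[0,2]); print("c",c0,"axis",a,"yaw",np.degrees(np.arctan2(a[1],a[0])),"slope",np.degrees(np.arcsin(a[2])),np.sqrt(12*w)*1000)
b=np.cross([0,0,1],a);b/=np.linalg.norm(b); q=(Y-c0)@a; yb=(Y-c0)@b
# rows edge midline
for lo in np.arange(-.09,.1,.015):
    s=(q>lo)&(q<lo+.015); 
    if s.sum()>5: print(round(lo,3),s.sum(),np.round(1000*yb[s].min(),1),np.round(1000*yb[s].max(),1),round(1000*yb[s].mean(),1))
print("q range",q.min(),q.max(), "z ends",(c0+a*q.min())[2],(c0+a*q.max())[2], c0+a*q.max())
E
```

```text
long [0.39940181 0.32766388] -0.5695119237372946 [0.05640217 0.16910142] ((399.27960205078125, 326.235595703125), (56.25825119018555, 168.81793212890625), 89.63664245605469) 1087
mid [ 0.57324262 -0.28438279] -5.581708722608831 [0.05754379 0.13509846] ((573.361572265625, -284.71600341796875), (60.08790969848633, 134.6698455810547), 85.38121795654297) 852
short [ 0.39539085 -0.34914712] 12.63321124648195 [0.05769909 0.10023332] ((395.1626281738281, -348.9177551269531), (100.19039154052734, 58.4909553527832), 12.359980583190918) 664
bottle [0.375 0.38 ]
jar [ 0.616 -0.22 ]
obj [ 0.347 -0.297]
beaker [0.701 0.149]
dish [ 0.573 -0.096]
box [0.578 0.286]
eyep [0.584 0.34 ]
plane [ 0.28360553 -0.29141162 -0.08504594] slope 22.12842853182956 dir -45.77776496995935
c [0.59975061 0.04835002 0.07095689] axis [ 0.91858976 -0.22380485  0.32573647] yaw -13.692746383275873 slope 19.010199752337343 [1.47665480e-06 4.89872066e+01 1.84474706e+02]
-0.09 79 -23.7 23.4 -0.2
-0.075 80 -23.6 23.4 -0.5
-0.06 79 -23.4 23.4 -0.1
-0.045 82 -23.9 22.8 -0.6
-0.03 82 -23.8 23.4 0.0
-0.015 84 -24.3 24.5 0.2
0.0 82 -23.5 23.4 -0.3
0.015 83 -23.4 23.4 -0.1
0.03 88 -23.3 23.9 0.1
0.045 86 -23.7 25.1 0.3
0.06 86 -23.6 25.1 0.4
0.075 88 -23.5 23.9 0.2
q range -0.09544766188369973 0.09098538724644818 z ends 0.039866109052797735 0.10059415233343946 [0.68332886 0.02798705 0.10059415]
```

```bash
cat > shelf.py <<'E'
from h import *
def shelf(n,im,box):
    u0,u1,v0,v1=box; m=np.zeros((480,640),np.uint8); g=im.mean(2); m[v0:v1,u0:u1]=(g<75)[v0:v1,u0:u1]
    k,l,s,c=cv2.connectedComponentsWithStats(m); i=1+np.argmax(s[1:,4]); vv,uu=np.where(l==i)
    K,dd,R,t=cam(n); C=-R.T@t
    p=cv2.undistortPoints(np.c_[uu,vv].astype(float).reshape(-1,1,2),K,dd).reshape(-1,2); v=np.c_[p,np.ones(len(p))]@R
    yaw=-.15; o=np.array([.6,.05,.0686]); s=np.radians(22)
    for _ in range(30):
        N=np.array([-np.sin(s)*np.cos(yaw),-np.sin(s)*np.sin(yaw),np.cos(s)])
        Y=C+v*(((o-C)@N)/(v@N))[:,None]; c0=Y.mean(0); o=np.array([c0[0],c0[1],.034+.0925*np.sin(s)])
        w,V=np.linalg.eigh(np.cov((Y-c0).T)); a=V[:,2]*np.sign(V[0,2]); yaw=np.arctan2(a[1],a[0])
    q=(Y-c0)@a
    return o,yaw,np.sqrt(12*w),q.min(),q.max(),o-np.array([np.cos(s)*np.cos(yaw),np.cos(s)*np.sin(yaw),np.sin(s)])*.0925
E
python3 - <<'E'
from shelf import *
r=shelf("top",np.load("top0.npz")["im"],(300,345,185,262)); print(r,np.degrees(r[1]))
r=shelf("side",np.load("side0.npz")["im"],(270,350,200,256)); print(r,np.degrees(r[1]))
E
```

```text
(array([0.59993934, 0.04833863, 0.06865111]), np.float64(-0.23749218947486644), array([       nan, 0.04779456, 0.18707123]), np.float64(-0.09550875260866817), np.float64(0.09150974663879555), array([0.51658216, 0.0685161 , 0.034     ])) -13.607300124231118
(array([0.59915967, 0.05689706, 0.06865111]), np.float64(-0.24139126662998694), array([2.09248725e-09, 5.13564597e-02, 1.80460894e-01]), np.float64(-0.09069375964355143), np.float64(0.08983228818353196), array([0.51588179, 0.07739939, 0.034     ])) -13.830700789215399shelf.py:13: RuntimeWarning: invalid value encountered in sqrt
  return o,yaw,np.sqrt(12*w),q.min(),q.max(),o-np.array([np.cos(s)*np.cos(yaw),np.cos(s)*np.sin(yaw),np.sin(s)])*.0925
```

Emit:
jog_arm(motion=[{"dx": 2.75, "dy": 2.9, "turn": -0.089}, {"dx": 2.75, "dy": 2.9, "turn": -0.089}, {"dx": 2.75, "dy": 2.9, "turn": -0.09}, {"dx": 2.75, "dy": 2.9}, {"dx": 2.75, "dy": 2.9}, {"dx": 2.75, "dy": 2.9}, {"dx": 2.75, "dy": 2.9}, {"dx": 2.75, "dy": 2.9}, {"dx": 2.75, "dy": 2.9}, {"dx": 2.75, "dy": 2.9}, {"dx": 2.75, "dy": 2.9}, {"dx": 2.75, "dy": 2.9}], fingers=7.2, grip_force=40)

```text
validation failed for argument at $.mo...
```

Emit:
jog_arm(motion=[{"dx": 0.55, "dy": 3.9}, {"dx": 0.55, "dy": 3.9}, {"dx": 0.55, "dy": 3.9}, {"dx": 0.55, "dy": 3.9}, {"dx": 0.55, "dy": 3.9}, {"dx": 0.55, "dy": 3.9}, {"dx": 0.55, "dy": 3.9}, {"dx": 0.55, "dy": 3.9}, {"dx": 0.55, "dy": 3.9}, {"dx": -0.6, "dy": 3.5}, {"dx": -1.2, "dy": 3.5}, {"dx": -1.2, "dy": 3.5}])

```text
validation failed for argument at $.mo...
```

Emit:
jog_arm(motion=[{"dx": 2.75, "dy": 2.9, "dz": 0, "turn": -0.089}, {"dx": 2.75, "dy": 2.9, "dz": 0, "turn": -0.089}, {"dx": 2.75, "dy": 2.9, "dz": 0, "turn": -0.09}], fingers=7.2, grip_force=40)

```text
time: 0.35
tool_pos: [0.2546, -0.5646, 0.2303]
tcp_rot: [-3.14, 0.026, 0.001]
wrist_force: [0.7, -1.1, -0.3]
width: 0.845
```

Emit:
jog_arm(motion=[{"dx": 2.75, "dy": 2.9, "dz": 0, "turn": 0}, {"dx": 2.75, "dy": 2.9, "dz": 0, "turn": 0}, {"dx": 2.75, "dy": 2.9, "dz": 0, "turn": 0}, {"dx": 2.75, "dy": 2.9, "dz": 0, "turn": 0}, {"dx": 2.75, "dy": 2.9, "dz": 0, "turn": 0}, {"dx": 2.75, "dy": 2.9, "dz": 0, "turn": 0}, {"dx": 2.75, "dy": 2.9, "dz": 0, "turn": 0}, {"dx": 2.75, "dy": 2.9, "dz": 0, "turn": 0}, {"dx": 2.75, "dy": 2.9, "dz": 0, "turn": 0}])

```text
time: 1.1
tool_pos: [0.5028, -0.3028, 0.2309]
tcp_rot: [-3.141, 0.016, 0.001]
wrist_force: [-0.7, -0.4, -0.1]
width: 0.846
```

Emit:
jog_arm(motion=[{"dx": 0.55, "dy": 3.9, "dz": 0, "turn": 0}, {"dx": 0.55, "dy": 3.9, "dz": 0, "turn": 0}, {"dx": 0.55, "dy": 3.9, "dz": 0, "turn": 0}, {"dx": 0.55, "dy": 3.9, "dz": 0, "turn": 0}, {"dx": 0.55, "dy": 3.9, "dz": 0, "turn": 0}, {"dx": 0.55, "dy": 3.9, "dz": 0, "turn": 0}, {"dx": 0.55, "dy": 3.9, "dz": 0, "turn": 0}, {"dx": 0.55, "dy": 3.9, "dz": 0, "turn": 0}, {"dx": 0.55, "dy": 3.9, "dz": 0, "turn": 0}, {"dx": -0.6, "dy": 3.5, "dz": 0, "turn": 0}, {"dx": -1.2, "dy": 3.5, "dz": 0, "turn": 0}, {"dx": -1.2, "dy": 3.5, "dz": 0, "turn": 0}])

```text
time: 2.1
tool_pos: [0.5208, 0.153, 0.2307]
tcp_rot: [3.141, -0.016, -0.001]
wrist_force: [0.3, 0.2, 0.3]
width: 0.848
```

Emit:
jog_arm(motion=[{"dx": -1.3, "dy": 3.5, "dz": 0, "turn": 0}, {"dx": -1.3, "dy": 3.5, "dz": 0, "turn": 0}, {"dx": -1.3, "dy": 3.5, "dz": 0, "turn": 0}, {"dx": -1.3, "dy": 3.5, "dz": 0, "turn": 0}, {"dx": -1.3, "dy": 3.2, "dz": -1, "turn": 0}, {"dx": 0, "dy": 0, "dz": -2, "turn": 0}])

```text
time: 2.6
tool_pos: [0.4558, 0.3296, 0.2037]
tcp_rot: [-3.136, 0.009, -0.006]
wrist_force: [0.1, 0.7, 1.0]
width: 0.845
```

Emit:
jog_arm(motion=[{"dx": 0, "dy": -0.25, "dz": -3.9, "turn": 0}, {"dx": 0, "dy": 0, "dz": -4, "turn": 0}, {"dx": 0, "dy": 0, "dz": -4, "turn": 0}, {"dx": 0, "dy": 0, "dz": -3, "turn": 0}, {"dx": 0, "dy": 0, "dz": -2, "turn": 0}, {"dx": 0, "dy": 0, "dz": -1.5, "turn": 0}, {"dx": 0, "dy": 0, "dz": -1.0, "turn": 0}, {"dx": 0, "dy": 0, "dz": -0.3, "turn": 0}, {"dx": 0, "dy": 0, "dz": 0, "turn": 0}])

```text
time: 3.35
tool_pos: [0.456, 0.3205, 0.0035]
tcp_rot: [3.141, -0.016, -0.002]
wrist_force: [-0.6, 0.6, 0.2]
width: 0.839
```

Emit:
jog_arm(motion=[{"dx": 0, "dy": 0, "dz": 0, "turn": 0}, {"dx": 0, "dy": 0, "dz": 0, "turn": 0}, {"dx": 0, "dy": 0, "dz": 0, "turn": 0}, {"dx": 0, "dy": 0, "dz": 0, "turn": 0}, {"dx": 0, "dy": 0, "dz": 0, "turn": 0}], fingers=4.5, grip_force=40)

```text
time: 3.77
tool_pos: [0.4581, 0.3219, 0.0062]
tcp_rot: [-3.139, 0.016, -0.005]
wrist_force: [-1.1, 0.7, 6.8]
width: 0.632
```

Emit:
jog_arm(motion=[{"dx": 0, "dy": 0, "dz": 0.5, "turn": 0}, {"dx": 0, "dy": 0, "dz": 1.5, "turn": 0}, {"dx": 0, "dy": 0, "dz": 2.5, "turn": 0}, {"dx": 0, "dy": 0, "dz": 2.5, "turn": 0}, {"dx": 0, "dy": 0, "dz": 0, "turn": 0}])

```text
time: 4.18
tool_pos: [0.4596, 0.3226, 0.0793]
tcp_rot: [-3.137, 0.016, -0.011]
wrist_force: [2.0, 1.0, -2.1]
width: 0.638
```

Run:
```python
from h import *
im,d=viewer.read_camera("side"); np.savez("side1.npz",im=im,d=d)
cv2.imwrite("pics/side1.png",cv2.resize(im[180:400,240:480],None,fx=2.5,fy=2.5)[...,::-1]); s=bot.read_state(); print(s["tool_pos"],s["wrist_force"],s["torque"],s["width"])
```

```text
[0.45877081 0.32202397 0.07722681] [ 0.41748086  0.64937217 -2.25486379] [ 0.00593701 -0.15359758 -0.03296281] 0.6365251040239075
```

View pics/side1.png

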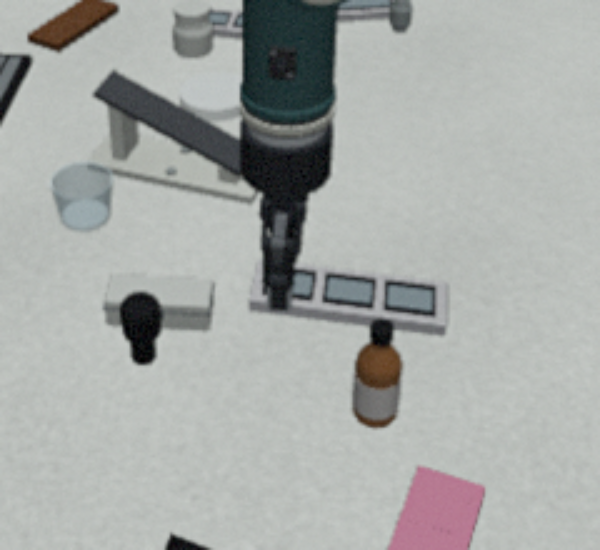

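Emit:
jog_arm(motion=[{"dx": 0, "dy": 0, "dz": 4, "turn": 0}, {"dx": 0, "dy": 0, "dz": 4, "turn": 0}, {"dx": 2.17, "dy": -3.19, "dz": 0, "turn": 0}, {"dx": 2.17, "dy": -3.19, "dz": 0, "turn": 0}, {"dx": 2.17, "dy": -3.19, "dz": 0, "turn": -0.057}, {"dx": 2.17, "dy": -3.19, "dz": 0, "turn": -0.057}, {"dx": 2.17, "dy": -3.19, "dz": 0, "turn": -0.057}, {"dx": 2.17, "dy": -3.19, "dz": 0, "turn": -0.057}, {"dx": 2.17, "dy": -3.19, "dz": 0, "turn": 0}, {"dx": 2.17, "dy": -3.19, "dz": 0, "turn": 0}, {"dx": 2.14, "dy": -3.18, "dz": 0, "turn": 0}, {"dx": 0, "dy": 0, "dz": 0, "turn": 0}])

```text
time: 5.23
tool_pos: [0.6541, 0.0273, 0.1522]
tcp_rot: [3.115, -0.38, 0.002]
wrist_force: [-0.3, 1.4, -2.2]
width: 0.633
```

Emit:
jog_arm(motion=[{"dx": 0, "dy": 0, "dz": -2, "turn": 0}, {"dx": 0, "dy": 0, "dz": -1, "turn": 0}, {"dx": 0, "dy": 0, "dz": 0, "turn": 0}, {"dx": 0, "dy": 0, "dz": 0, "turn": 0}])

```text
time: 5.57
tool_pos: [0.6492, 0.0342, 0.1215]
tcp_rot: [3.119, -0.372, -0.009]
wrist_force: [1.2, -0.2, -1.3]
width: 0.63
```

Run:
```python
from h import *
s=bot.read_state(); print(s["tool_pos"],s["tcp_rot"],s["wrist_force"],s["torque"],s["q"])
for n in("top","side"):
    im,d=viewer.read_camera(n); np.savez(n+"2.npz",im=im,d=d)
    if n=="side": a=cv2.resize(im[170:280,240:400],(640,440))
    else: b=cv2.resize(im[180:270,280:370],(440,440))
cv2.imwrite("pics/p2.png",cv2.resize(np.hstack([a,b]),None,fx=.74,fy=.74)[...,::-1])
```

```text
[0.64922416 0.03417943 0.12149198] [ 3.11866727 -0.37240093 -0.00854942] [ 1.24162704 -0.18445446 -1.32834729] [ 0.00252418 -0.09950265 -0.02133731] [ 1.43036096e-02  3.06158920e-01  1.76086281e+00 -3.25936765e-05
  1.08006745e+00  1.82281045e+00]
```

View pics/p2.png

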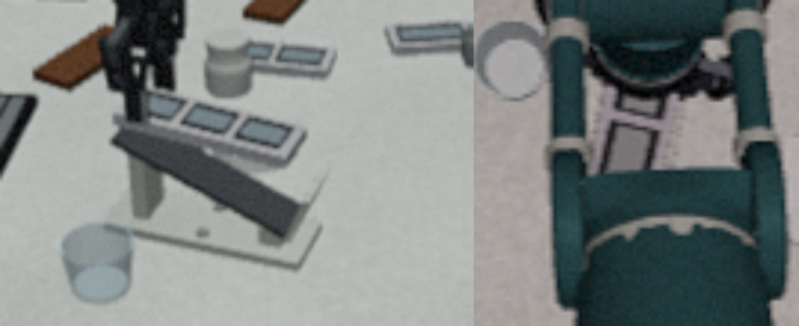

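Emit:
jog_arm(motion=[{"dx": 0, "dy": 0.1, "dz": -0.5, "turn": 0}, {"dx": 0, "dy": 0, "dz": -0.3, "turn": 0}, {"dx": 0, "dy": 0, "dz": 0, "turn": 0}, {"dx": 0, "dy": 0, "dz": 0, "turn": 0}], grip_force=20)

```text
time: 6.0
tool_pos: [0.6514, 0.035, 0.1163]
tcp_rot: [3.119, -0.373, -0.0]
wrist_force: [0.6, -0.4, -3.1]
width: 0.635
```

Emit:
jog_arm(motion=[{"dx": 0, "dy": 0, "dz": -0.2, "turn": 0}, {"dx": 0, "dy": 0, "dz": -0.2, "turn": 0}, {"dx": 0, "dy": 0, "dz": -0.2, "turn": 0}, {"dx": 0, "dy": 0, "dz": 0, "turn": 0}])

```text
time: 6.33
tool_pos: [0.6512, 0.0347, 0.1097]
tcp_rot: [3.119, -0.373, -0.001]
wrist_force: [0.2, -0.8, -2.6]
width: 0.634
```

Run:
```python
from h import *
s=bot.read_state(); print(s["tool_pos"],s["tcp_rot"],s["wrist_force"],s["torque"])
im,d=viewer.read_camera("side"); P=cloud("side",d)
m=(P[...,0]>.45)&(P[...,0]<.75)&(abs(P[...,1]-.07)<.06)&(P[...,2]>.02)
cv2.imwrite("pics/p3.png",cv2.resize(im[170:280,240:400],(640,440))[...,::-1])
```

```text
[0.65118622 0.03474281 0.10965381] [ 3.11918409e+00 -3.73389146e-01 -1.41979076e-03] [ 0.23432031 -0.81462414 -2.62940263] [-0.02597749 -0.08240138 -0.00631261]
```

View pics/p3.png

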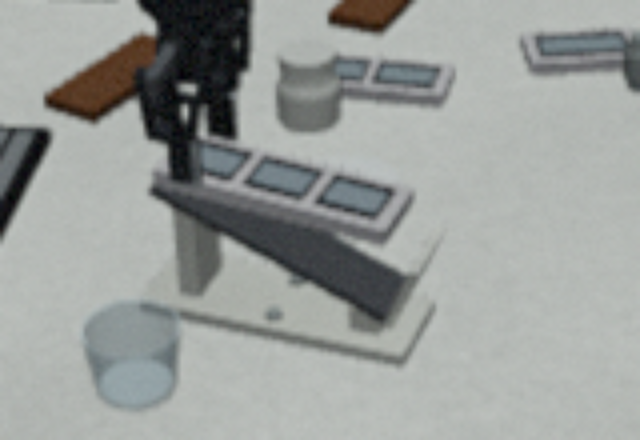

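Emit:
jog_arm(motion=[{"dx": 0, "dy": 0, "dz": -0.2, "turn": 0}, {"dx": 0, "dy": 0, "dz": -0.2, "turn": 0}, {"dx": 0, "dy": 0, "dz": -0.2, "turn": 0}, {"dx": 0, "dy": 0, "dz": 0, "turn": 0}])

```text
time: 6.72
tool_pos: [0.6513, 0.0348, 0.1047]
tcp_rot: [3.119, -0.373, -0.001]
wrist_force: [-4.0, -1.0, 4.0]
width: 0.637
```

Emit:
jog_arm(motion=[{"dx": 0, "dy": 0, "dz": -0.2, "turn": 0}, {"dx": 0, "dy": 0, "dz": -0.15, "turn": 0}, {"dx": 0, "dy": 0, "dz": 0, "turn": 0}, {"dx": 0, "dy": 0, "dz": 0, "turn": 0}])

```text
time: 7.05
tool_pos: [0.6504, 0.0349, 0.1012]
tcp_rot: [3.119, -0.373, -0.004]
wrist_force: [-6.4, 0.3, 4.8]
width: 0.63
```

```bash
cat > side.py <<'E'
import sys
from h import *
# profile of things seen by the side camera in the shelf's vertical plane
s=bot.read_state(); print(s["time"],s["tool_pos"],s["tcp_rot"],s["wrist_force"],s["torque"],s["width"])
im,d=viewer.read_camera("side"); cv2.imwrite(f"pics/{sys.argv[1]}.png",cv2.resize(im[170:280,240:400],(800,550))[...,::-1]); np.savez(sys.argv[1]+".npz",im=im,d=d)
P=cloud("side",d)-np.array([.5166,.0685,.034]); psi=np.radians(-13.63); a=np.radians(22)
ex=np.array([np.cos(psi)*np.cos(a),np.sin(psi)*np.cos(a),np.sin(a)]); ey=np.array([-np.sin(psi),np.cos(psi),0]); ez=np.cross(ex,ey)
S=np.stack([P@ex,P@ey,P@ez],-1)*1000; g=im.mean(2)
m=(abs(S[...,1])<22)&(S[...,2]>-5)&(S[...,2]<60)&(S[...,0]<200)
for x in range(-15,195,10):
    k=m&(abs(S[...,0]-x)<5)
    if k.sum()>5: print(x,k.sum(),"z med",np.round(np.percentile(S[k][:,2],[20,50,80]),1))
E
python3 side.py s4
```

```text
7.05 [0.65043358 0.03490904 0.10118478] [ 3.11914373 -0.37349548 -0.00369439] [-6.39010035  0.26150224  4.80939929] [-0.01656711  0.67997534 -0.04057967] 0.6302943878757221
-5 36 z med [29.3 47.8 49.3]
5 36 z med [-0.4  0.7  2.1]
15 59 z med [ 0.6 29.1 34.7]
25 54 z med [ 1.3 33.5 35. ]
35 51 z med [ 1.8 32.5 34.1]
45 47 z med [ 1.9 31.7 32.7]
55 51 z med [ 1.2 30.1 31.3]
65 45 z med [ 2.  29.1 30.2]
75 48 z med [ 0.7 27.1 28.4]
85 45 z med [ 1.1 25.7 27.5]
95 43 z med [23.7 25.5 27.1]
105 40 z med [22.2 24.1 24.9]
115 44 z med [21.2 22.3 24. ]
125 37 z med [20.5 21.8 23.1]
135 33 z med [19.1 20.9 21.7]
145 38 z med [18.2 19.2 20.8]
155 26 z med [17.5 17.9 18.7]
165 7 z med [16.7 17.1 17.4]
```

Emit:
jog_arm(motion=[{"dx": 0, "dy": 0, "dz": -0.2, "turn": 0}, {"dx": 0, "dy": 0, "dz": -0.15, "turn": 0}, {"dx": 0, "dy": 0, "dz": 0, "turn": 0}, {"dx": 0, "dy": 0, "dz": 0, "turn": 0}])

```text
time: 7.43
tool_pos: [0.65, 0.035, 0.0977]
tcp_rot: [3.119, -0.374, -0.005]
wrist_force: [-7.4, 1.1, 5.2]
width: 0.633
```

```bash
python3 side.py s5
```

```text
7.4333 [0.64999065 0.03502706 0.09770739] [ 3.11921662 -0.37355801 -0.0051719 ] [-7.41332691  1.11167603  5.18537279] [-0.0266007   0.92560516 -0.08118341] 0.6326866396319544
-5 35 z med [26.1 48.  49.3]
5 38 z med [-0.1  1.   2. ]
15 42 z med [10.5 15.2 16.7]
25 39 z med [13.7 15.  16.3]
35 38 z med [14.1 15.1 16.3]
45 38 z med [14.5 15.2 15.9]
55 39 z med [14.  15.4 16.7]
65 39 z med [13.9 15.2 16.9]
75 38 z med [13.9 15.1 16.1]
85 35 z med [14.  15.2 16.6]
95 39 z med [14.2 15.4 16.4]
105 36 z med [14.5 15.5 16.9]
115 37 z med [13.7 14.9 15.9]
125 37 z med [13.8 14.9 16.2]
135 37 z med [13.6 14.7 16.3]
145 31 z med [14.3 15.3 16.6]
155 24 z med [13.5 15.3 16. ]
```

Emit:
jog_arm(motion=[{"dx": -0.27, "dy": 0.066, "dz": -0.11, "turn": 0}, {"dx": -0.27, "dy": 0.066, "dz": -0.11, "turn": 0}, {"dx": -0.18, "dy": 0.044, "dz": -0.075, "turn": 0}, {"dx": 0, "dy": 0, "dz": 0, "turn": 0}])

```text
time: 7.82
tool_pos: [0.6458, 0.0366, 0.0959]
tcp_rot: [-3.119, 0.373, -0.006]
wrist_force: [0.4, -1.2, 5.2]
width: 0.631
```

Emit:
jog_arm(motion=[{"dx": -0.09, "dy": 0.022, "dz": -0.037, "turn": 0}, {"dx": -0.09, "dy": 0.022, "dz": -0.037, "turn": 0}, {"dx": 0, "dy": 0, "dz": 0, "turn": 0}])

```text
time: 8.07
tool_pos: [0.6444, 0.037, 0.0953]
tcp_rot: [-3.119, 0.373, -0.007]
wrist_force: [0.5, -1.0, 5.1]
width: 0.63
```

```bash
python3 side.py s6 | head -8
```

```text
8.0667 [0.64439315 0.03697553 0.09528883] [-3.11898601  0.37302751 -0.00669437] [ 0.51466758 -0.96057363  5.13450259] [-0.252588   -0.32802706 -0.03459644] 0.6295219794510821
-5 35 z med [27.6 47.2 48.4]
5 43 z med [ 0.5 11.6 15.2]
15 38 z med [13.9 15.1 16.3]
25 38 z med [14.2 15.  16. ]
35 41 z med [13.7 15.  16.6]
45 36 z med [14.3 15.2 16.1]
55 37 z med [13.5 14.7 16.2]
```

View pics/s6.png

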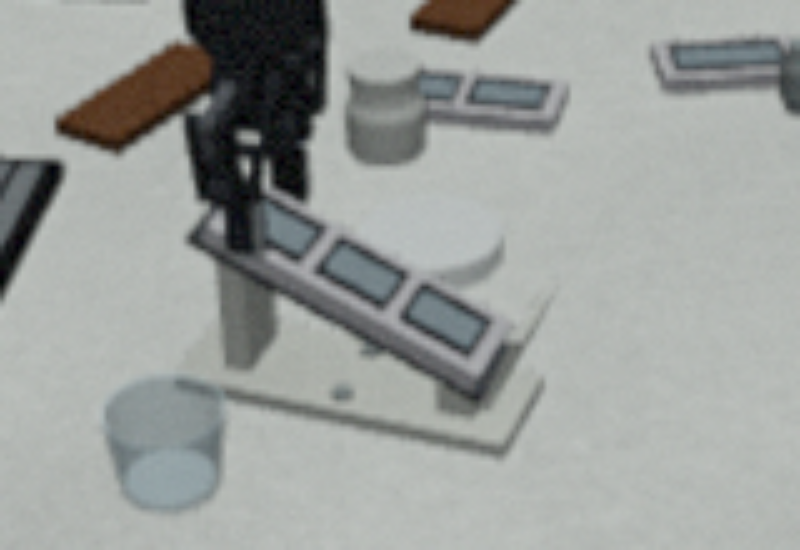

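Emit:
jog_arm(motion=[{"dx": -0.18, "dy": 0.044, "dz": -0.075, "turn": 0}, {"dx": -0.18, "dy": 0.044, "dz": -0.075, "turn": 0}, {"dx": 0, "dy": 0, "dz": 0, "turn": 0}])

```text
time: 8.37
tool_pos: [0.6406, 0.0379, 0.0937]
tcp_rot: [-3.119, 0.373, -0.006]
wrist_force: [0.5, -0.6, 6.3]
width: 0.635
```

Emit:
jog_arm(motion=[{"dx": -0.09, "dy": 0.022, "dz": -0.037, "turn": 0}, {"dx": -0.09, "dy": 0.022, "dz": -0.037, "turn": 0}, {"dx": 0, "dy": 0, "dz": 0, "turn": 0}])

```text
time: 8.62
tool_pos: [0.639, 0.0383, 0.0931]
tcp_rot: [-3.119, 0.373, -0.007]
wrist_force: [0.8, -1.1, 5.4]
width: 0.637
```

```bash
python3 side.py s7 | head -5
```

```text
8.6167 [0.63900493 0.03831783 0.09305081] [-3.11893033  0.37308025 -0.00671428] [ 0.80203804 -1.12402869  5.44396181] [-0.27542589 -0.31526198 -0.07535381] 0.6372137880754281
-5 37 z med [27.  48.1 49. ]
5 38 z med [13.6 15.1 16.5]
15 39 z med [14.2 15.2 16. ]
25 40 z med [13.7 14.9 17.1]
```

Near the backstop now. Continuing in 1 mm steps and watching for a force rise.

Emit:
jog_arm(motion=[{"dx": -0.09, "dy": 0.022, "dz": -0.037, "turn": 0}, {"dx": -0.09, "dy": 0.022, "dz": -0.037, "turn": 0}, {"dx": 0, "dy": 0, "dz": 0, "turn": 0}])

```text
time: 8.92
tool_pos: [0.6389, 0.0384, 0.093]
tcp_rot: [-3.119, 0.373, -0.012]
wrist_force: [4.9, -1.6, 4.3]
width: 0.638
```

Emit:
jog_arm(motion=[{"dx": -0.09, "dy": 0.022, "dz": -0.037, "turn": 0}, {"dx": -0.09, "dy": 0.022, "dz": -0.037, "turn": 0}, {"dx": 0, "dy": 0, "dz": 0, "turn": 0}])

```text
time: 9.17
tool_pos: [0.6388, 0.0385, 0.093]
tcp_rot: [-3.119, 0.372, -0.018]
wrist_force: [7.8, -2.3, 4.5]
width: 0.637
```

```bash
python3 side.py s8 | head -4
python3 - <<'E'
from h import *
im=np.load("s8.npz")["im"]
cv2.imwrite("pics/s8b.png",cv2.resize(im[220:265,300:365],None,fx=10,fy=10,interpolation=cv2.INTER_CUBIC)[...,::-1])
E
```

```text
9.1667 [0.63883878 0.03850003 0.09296211] [-3.11914737  0.3724986  -0.01844995] [ 7.76182911 -2.27801443  4.47733784] [-0.64613817 -1.45069532  0.04039915] 0.6369615502827438
-5 36 z med [19.5 47.3 49.2]
5 37 z med [13.4 15.5 16.3]
15 37 z med [14.4 15.1 16.6]
```

Emit:
jog_arm(motion=[{"dx": 0, "dy": 0, "dz": 0, "turn": 0}, {"dx": 0, "dy": 0, "dz": 0, "turn": 0}, {"dx": 0, "dy": 0, "dz": 0, "turn": 0}, {"dx": 0, "dy": 0, "dz": 1, "turn": 0}, {"dx": 0, "dy": 0, "dz": 3, "turn": 0}, {"dx": 0, "dy": 0, "dz": 4, "turn": 0}, {"dx": 0, "dy": 0, "dz": 3, "turn": 0}, {"dx": 0, "dy": 0, "dz": 0, "turn": 0}], fingers=7.0)

```text
time: 9.88
tool_pos: [0.638, 0.0395, 0.2089]
tcp_rot: [-3.117, 0.373, -0.02]
wrist_force: [1.0, -0.3, 1.5]
width: 0.82
```

Emit:
jog_arm(motion=[{"dx": -0.76, "dy": -3.58, "dz": 0, "turn": 0.07}, {"dx": -0.76, "dy": -3.58, "dz": 0, "turn": 0.07}, {"dx": -0.76, "dy": -3.58, "dz": 0, "turn": 0}, {"dx": -0.76, "dy": -3.58, "dz": 0, "turn": 0}, {"dx": -0.76, "dy": -3.58, "dz": 0, "turn": 0}, {"dx": -0.76, "dy": -3.58, "dz": 0, "turn": 0}, {"dx": -0.76, "dy": -3.58, "dz": 0, "turn": 0}, {"dx": -0.76, "dy": -3.58, "dz": 0, "turn": 0}, {"dx": -0.76, "dy": -3.58, "dz": 0, "turn": 0}, {"dx": 0, "dy": 0, "dz": 0, "turn": 0}, {"dx": 0, "dy": 0, "dz": 0, "turn": 0}])

```text
time: 10.8
tool_pos: [0.5642, -0.2846, 0.1997]
tcp_rot: [-3.137, 0.16, 0.001]
wrist_force: [-0.4, 0.7, -0.1]
width: 0.824
```

```bash
cat > chk.py <<'E'
import sys
from meas import *
s=bot.read_state(); print(s["time"],s["tool_pos"],2*np.degrees(np.arctan(s["tcp_rot"][1]/s["tcp_rot"][0])),s["wrist_force"])
tag=sys.argv[1]; psi=np.radians(-13.63); a=np.radians(22); o=np.array([.5166,.0685,.034])
ex=np.array([np.cos(psi)*np.cos(a),np.sin(psi)*np.cos(a),np.sin(a)]); ey=np.array([-np.sin(psi),np.cos(psi),0]); ez=np.cross(ex,ey)
im,d=viewer.read_camera("top"); np.savez(tag+"t.npz",im=im,d=d); P=cloud("top",d)
cv2.imwrite(f"pics/{tag}t.png",cv2.resize(im[175:275,270:380],None,fx=5.5,fy=5.5,interpolation=cv2.INTER_CUBIC)[...,::-1])
K,dd,R,t=cam("top"); C=-R.T@t; S=(P-o)@np.c_[ex,ey,ez]
zm=cv2.medianBlur(S[...,2].astype(np.float32),3)
v,u=np.mgrid[0:480,0:640]; p=cv2.undistortPoints(np.stack([u,v],-1).reshape(-1,1,2).astype(float),K,dd).reshape(-1,2); rv=np.c_[p,np.ones(len(p))]@R
lev=float(sys.argv[2])/1000; Y=C+rv*(((o+ez*lev-C)@ez)/(rv@ez))[:,None]; T=((Y-o)@np.c_[ex,ey,ez]).reshape(480,640,3)*1000
m=(abs(zm-lev)<.007)&(abs(T[...,1])<40)&(T[...,0]>2)&(T[...,0]<200)
k,l,st,c=cv2.connectedComponentsWithStats(m.astype(np.uint8),connectivity=4); i=1+np.argmax(st[1:,4]); m=l==i
X=T[m][:,:2]; c0=X.mean(0); w,V=np.linalg.eigh(np.cov((X-c0).T)); ax=V[:,1]*np.sign(V[0,1]); print("on shelf: centre",c0,"yaw err",np.degrees(np.arctan2(ax[1],ax[0])),"size",np.sqrt(12*w),"x",X[:,0].min(),X[:,0].max(),"y",X[:,1].min(),X[:,1].max())
for n,b in dict(mid=(422,448,202,258),short=(442,474,266,312)).items():
    try: print(n,*rect("top",d,b,.006,.024,.014))
    except Exception as e: print(n,e)
E
python3 chk.py c1 14; python3 side.py s9
```

```text
10.8 [ 0.56422697 -0.28463807  0.19969829] -5.835410220810198 [-0.36819159  0.66590492 -0.05872669]
on shelf: centre [86.91305828  1.47611751] yaw err -0.5006451709760252 size [ 56.06651606 166.89176469] x 2.137330272672163 169.25092536767463 y -26.77431287864533 29.977989764070667
mid [ 0.56657578 -0.28136419] -1.03042305133006 [0.05816883 0.13718218] ((572.840087890625, -285.4917297363281), (61.35605239868164, 135.59022521972656), 85.56278228759766) 690
short attempt to get argmax of an empty sequence
10.85 [ 0.56460596 -0.28324067  0.19962891] [-3.13656810e+00  1.57188185e-01  1.04924792e-03] [-0.0335741  -0.42368757  0.21232582] [ 0.02015563  0.06876492 -0.03928642] 0.8182640406940286
-5 38 z med [22.7 47.2 49.2]
5 38 z med [14.1 15.  15.9]
15 35 z med [13.3 15.1 16.5]
25 36 z med [13.9 14.8 15.5]
35 35 z med [13.6 15.1 15.8]
45 36 z med [13.7 15.2 16.4]
55 38 z med [14.2 15.2 16. ]
65 36 z med [13.9 15.2 16.3]
75 40 z med [14.2 15.5 16.6]
85 35 z med [13.4 15.1 16.8]
95 38 z med [14.2 15.8 16.8]
105 36 z med [13.8 15.2 16.3]
115 36 z med [13.8 15.3 16.3]
125 38 z med [13.6 15.1 16.1]
135 38 z med [14.3 15.5 16.6]
145 38 z med [14.  15.6 16.4]
155 33 z med [13.7 14.7 16.5]
165 30 z med [13.  14.2 15.4]
175 27 z med [-0.2  0.7  1.6]
185 13 z med [-0.2  0.7  1.9]
```

View pics/c1t.png

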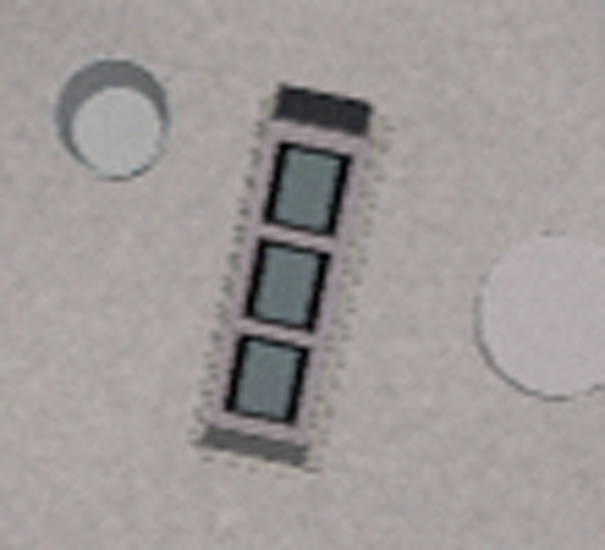

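```bash
cat > win.py <<'E'
import sys
from h import *
psi=np.radians(-13.63); a=np.radians(22); o=np.array([.5166,.0685,.034])
ex=np.array([np.cos(psi)*np.cos(a),np.sin(psi)*np.cos(a),np.sin(a)]); ey=np.array([-np.sin(psi),np.cos(psi),0]); ez=np.cross(ex,ey)
K,dd,R,t=cam("top"); C=-R.T@t
def toS(uv,lev):
    p=cv2.undistortPoints(np.array(uv,float).reshape(-1,1,2),K,dd).reshape(-1,2); rv=np.c_[p,np.ones(len(p))]@R
    Y=C+rv*(((o+ez*lev-C)@ez)/(rv@ez))[:,None]; return (Y-o)@np.c_[ex,ey]*1000
def windows(im,lev):
    f=8; g=cv2.resize(im.mean(2).astype(np.float32)[180:270,290:360],None,fx=f,fy=f,interpolation=cv2.INTER_CUBIC)
    cs,_=cv2.findContours((g<70).astype(np.uint8),cv2.RETR_EXTERNAL,cv2.CHAIN_APPROX_NONE); out=[]
    for c in cs:
        if cv2.contourArea(c)<1500: continue
        M=cv2.moments(c); uv=[(M["m10"]/M["m00"]+.5)/f-.5+290,(M["m01"]/M["m00"]+.5)/f-.5+180]
        r=cv2.minAreaRect(toS((c.reshape(-1,2)+.5)/f-.5+[290,180],lev).astype(np.float32))
        out.append((np.round(toS([uv],lev)[0],2),np.round(r,1) if 0 else (np.round(r[1],1),round(r[2],1))))
    return out
if __name__=="__main__":
    for q in windows(np.load(sys.argv[1])["im"],float(sys.argv[2])/1000): print(q)
E
python3 win.py c1t.npz 14; echo board end; python3 win.py c1t.npz 0; echo initial board; python3 win.py top0.npz 0
```

```text
(array([31.59,  0.51]), (array([45.1, 39.5]), 0.1))
(array([83.38,  0.2 ]), (array([39.1, 44.8]), 89.6))
(array([136.19,  -0.17]), (array([39.5, 44.8]), 89.3))
(array([178.39,  -0.43]), (array([47.2, 17. ]), 89.8))
board end
(array([27.24,  0.92]), (array([45.6, 39.9]), 0.1))
(array([79.6 ,  0.61]), (array([39.5, 45.3]), 89.6))
(array([133.  ,   0.23]), (array([39.9, 45.3]), 89.3))
(array([ 1.7565e+02, -3.0000e-02]), (array([47.7, 17.2]), 89.8))
initial board
(array([9.32e+01, 5.00e-02]), (array([ 50.1, 189.4]), 89.6))
```

Emit:
jog_arm(motion=[{"dx": 0.55, "dy": 0, "dz": -3.6, "turn": 0}, {"dx": 0, "dy": 0, "dz": -4, "turn": 0}, {"dx": 0, "dy": 0, "dz": -4, "turn": 0}, {"dx": 0, "dy": 0, "dz": 0, "turn": 0}, {"dx": 0, "dy": 0, "dz": 0, "turn": 0}], fingers=6.7)

```text
time: 11.32
tool_pos: [0.5686, -0.28, 0.0811]
tcp_rot: [-3.134, 0.151, 0.01]
wrist_force: [0.3, 0.7, 0.3]
width: 0.785
```

Run:
```python
from h import *
s=bot.read_state(); print(s["time"],s["tool_pos"],2*np.degrees(np.arctan(s["tcp_rot"][1]/s["tcp_rot"][0])),s["wrist_force"])
im,d=viewer.read_camera("side"); cv2.imwrite("pics/m1.png",cv2.resize(im[130:240,280:420],(763,600))[...,::-1])
```

```text
11.3167 [ 0.56855537 -0.27997944  0.08105477] -5.510740091908051 [0.27632709 0.65952451 0.25106327]
```

View pics/m1.png

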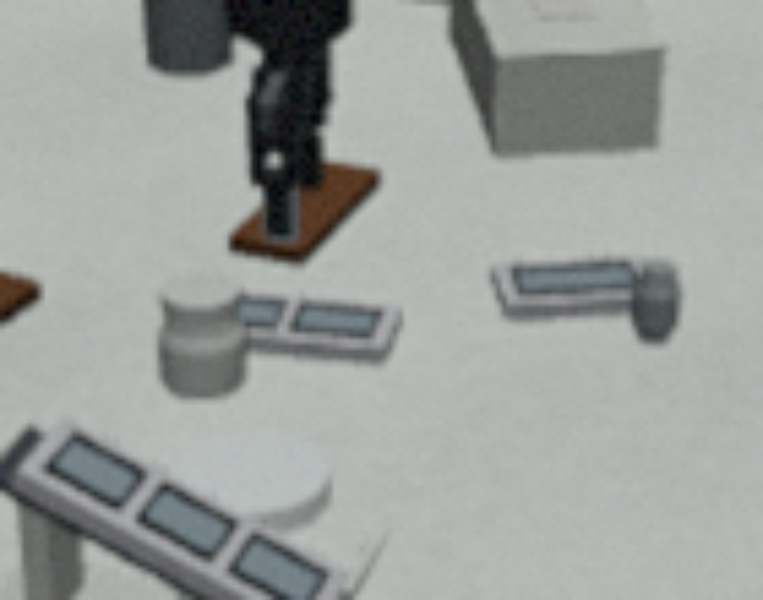

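Emit:
jog_arm(motion=[{"dx": 0.1, "dy": -0.42, "dz": -1, "turn": 0}, {"dx": 0, "dy": 0, "dz": 0, "turn": 0}, {"dx": 0, "dy": 0, "dz": 0, "turn": 0}])

```text
time: 11.62
tool_pos: [0.573, -0.2879, 0.0759]
tcp_rot: [3.136, -0.154, 0.004]
wrist_force: [-0.5, 0.4, -0.5]
width: 0.782
```

Emit:
jog_arm(motion=[{"dx": 0, "dy": 0, "dz": -2, "turn": 0}, {"dx": 0, "dy": 0, "dz": -2, "turn": 0}, {"dx": 0, "dy": 0, "dz": -1.5, "turn": 0}, {"dx": 0, "dy": 0, "dz": 0, "turn": 0}, {"dx": 0, "dy": 0, "dz": 0, "turn": 0}])

```text
time: 12.03
tool_pos: [0.5715, -0.2872, 0.0191]
tcp_rot: [-3.138, 0.155, 0.001]
wrist_force: [-0.2, -0.5, 0.3]
width: 0.787
```

Emit:
jog_arm(motion=[{"dx": 0, "dy": 0.2, "dz": -0.6, "turn": 0}, {"dx": 0, "dy": 0, "dz": -0.5, "turn": 0}, {"dx": 0, "dy": 0, "dz": 0, "turn": 0}])

```text
time: 12.28
tool_pos: [0.5718, -0.2851, 0.008]
tcp_rot: [3.138, -0.154, 0.0]
wrist_force: [-0.4, 0.2, 0.2]
width: 0.778
```

Emit:
jog_arm(motion=[{"dx": 0, "dy": 0, "dz": 0, "turn": 0}, {"dx": 0, "dy": 0, "dz": 0, "turn": 0}, {"dx": 0, "dy": 0, "dz": 0, "turn": 0}, {"dx": 0, "dy": 0, "dz": 0, "turn": 0}], fingers=4.5, grip_force=40)

```text
time: 12.62
tool_pos: [0.5721, -0.2853, 0.0088]
tcp_rot: [3.138, -0.154, 0.001]
wrist_force: [-2.1, 1.2, 6.1]
width: 0.622
```

Emit:
jog_arm(motion=[{"dx": 0, "dy": 0, "dz": 0.5, "turn": 0}, {"dx": 0, "dy": 0, "dz": 1.5, "turn": 0}, {"dx": 0, "dy": 0, "dz": 2.5, "turn": 0}, {"dx": 0, "dy": 0, "dz": 4, "turn": 0}, {"dx": 0, "dy": 0, "dz": 4, "turn": 0}, {"dx": 0, "dy": 0, "dz": 0, "turn": 0}, {"dx": 0, "dy": 0, "dz": 0, "turn": 0}])

```text
time: 13.2
tool_pos: [0.5742, -0.2866, 0.1369]
tcp_rot: [3.134, -0.154, 0.011]
wrist_force: [0.7, 0.7, -1.5]
width: 0.624
```

Run:
```python
from h import *
s=bot.read_state(); print(s["time"],s["tool_pos"],2*np.degrees(np.arctan(s["tcp_rot"][1]/s["tcp_rot"][0])),s["wrist_force"],s["torque"])
im,d=viewer.read_camera("side"); cv2.imwrite("pics/m2.png",cv2.resize(im[130:240,280:420],(763,600))[...,::-1])
# windows of mid in the air (side view, depth) relative to tool: points at carrier height
P=cloud("side",d); p=s["tool_pos"]
m=(abs(P[...,2]-p[2]-.005)<.02)&(np.hypot(P[...,0]-p[0],P[...,1]-p[1])<.1)
X=P[m]; x=X[:,0]-p[0]; print(len(X),np.percentile(x,[0,2,50,98,100]))
for lo in np.arange(-.08,.08,.02):
    k=(x>lo)&(x<=lo+.02); print(round(lo,2),k.sum(),np.round(np.percentile(X[k,2],[10,50,90]) if k.sum()>5 else 0,4))
```

```text
13.2 [ 0.57419013 -0.28662773  0.13687692] -5.628489780354404 [ 0.65158817  0.66796754 -1.50450105] [ 0.00803965 -0.00999304  0.04129514]
461 [-0.06812934 -0.06490209 -0.00628263  0.06635934  0.07084088]
-0.08 27 [0.1291 0.138  0.1404]
-0.06 66 [0.1299 0.1387 0.1404]
-0.04 66 [0.1305 0.1386 0.1412]
-0.02 97 [0.132  0.1411 0.1575]
0.0 46 [0.1291 0.1398 0.155 ]
0.02 65 [0.1292 0.1392 0.1415]
0.04 63 [0.1291 0.1393 0.1408]
0.06 31 [0.1297 0.1388 0.1417]
```

Emit:
jog_arm(motion=[{"dx": 0, "dy": 1, "dz": 2, "turn": 0}, {"dx": 0.1, "dy": 3.7, "dz": 0, "turn": -0.07}, {"dx": 0.1, "dy": 3.7, "dz": 0, "turn": -0.07}, {"dx": 0.1, "dy": 3.7, "dz": 0, "turn": 0}, {"dx": 0.1, "dy": 3.7, "dz": 0, "turn": 0}, {"dx": 0.1, "dy": 3.7, "dz": 0, "turn": 0}, {"dx": 0.1, "dy": 3.7, "dz": 0, "turn": 0}, {"dx": 0.1, "dy": 3.7, "dz": 0, "turn": 0}, {"dx": 0.1, "dy": 3.7, "dz": 0, "turn": 0}, {"dx": 0.14, "dy": 3.2, "dz": 0, "turn": 0}, {"dx": 0, "dy": 0, "dz": 0, "turn": 0}, {"dx": 0, "dy": 0, "dz": 0, "turn": 0}])

```text
time: 14.25
tool_pos: [0.579, 0.0545, 0.1499]
tcp_rot: [3.119, -0.367, -0.008]
wrist_force: [0.4, -0.7, -2.1]
width: 0.622
```

Emit:
jog_arm(motion=[{"dx": 0, "dy": 0, "dz": -1.5, "turn": 0}, {"dx": 0, "dy": 0, "dz": -1, "turn": 0}, {"dx": 0, "dy": 0, "dz": 0, "turn": 0}, {"dx": 0, "dy": 0, "dz": 0, "turn": 0}, {"dx": 0, "dy": 0, "dz": 0, "turn": 0}, {"dx": 0, "dy": 0, "dz": 0, "turn": 0}])

```text
time: 14.75
tool_pos: [0.5815, 0.0522, 0.1283]
tcp_rot: [-3.119, 0.375, -0.001]
wrist_force: [-0.1, 0.3, -2.1]
width: 0.623
```

```bash
python3 side.py t1
```

```text
14.75 [0.58146857 0.05218708 0.12828221] [-3.11912984e+00  3.74687197e-01 -9.70432320e-04] [-0.11040602  0.27114152 -2.07228872] [ 0.0132485   0.00494723 -0.00134122] 0.6225306899561717
-5 35 z med [26.5 47.1 49.5]
5 37 z med [13.5 15.  16.2]
15 38 z med [14.  15.1 16.7]
25 38 z med [13.9 15.4 16.1]
35 39 z med [13.8 14.9 16.1]
45 37 z med [13.9 15.3 17.4]
55 38 z med [13.3 14.8 15.5]
65 39 z med [14.2 15.3 16.6]
75 37 z med [13.8 14.8 15.9]
85 37 z med [14.3 15.5 16.5]
95 34 z med [13.6 14.6 15.9]
105 37 z med [13.2 14.4 15.7]
115 35 z med [14.6 15.3 16.1]
125 50 z med [14.3 16.1 56. ]
135 51 z med [14.7 50.2 54.5]
145 49 z med [15.7 47.3 49.8]
155 50 z med [15.6 43.5 45.2]
165 23 z med [14.5 16.8 41.1]
175 29 z med [-1.2  0.2  2.1]
185 9 z med [0.5 1.7 2.6]
```

Emit:
jog_arm(motion=[{"dx": 0, "dy": 0, "dz": -0.8, "turn": 0}, {"dx": 0, "dy": 0, "dz": -0.6, "turn": 0}, {"dx": 0, "dy": 0, "dz": -0.25, "turn": 0}, {"dx": 0, "dy": 0, "dz": -0.25, "turn": 0}, {"dx": 0, "dy": 0, "dz": -0.25, "turn": 0}, {"dx": 0, "dy": 0, "dz": 0, "turn": 0}], grip_force=20)

```text
time: 15.3
tool_pos: [0.5802, 0.0529, 0.1056]
tcp_rot: [3.119, -0.373, -0.003]
wrist_force: [-2.7, 0.3, 0.1]
width: 0.622
```

Emit:
jog_arm(motion=[{"dx": 0, "dy": 0, "dz": -0.25, "turn": 0}, {"dx": 0, "dy": 0, "dz": -0.25, "turn": 0}, {"dx": 0, "dy": 0, "dz": -0.25, "turn": 0}, {"dx": 0, "dy": 0, "dz": 0, "turn": 0}])

```text
time: 15.63
tool_pos: [0.5812, 0.0528, 0.0983]
tcp_rot: [3.119, -0.373, 0.0]
wrist_force: [-0.2, 0.2, -2.0]
width: 0.623
```

```bash
python3 side.py t2
```

```text
15.6333 [0.58117727 0.05280273 0.09828528] [ 3.11935460e+00 -3.73100885e-01  3.53288345e-04] [-0.24727226  0.16090041 -1.95365112] [0.02672531 0.05785182 0.03781416] 0.6232964345025657
-5 34 z med [32.9 47.6 48.8]
5 38 z med [13.8 15.3 16.1]
15 39 z med [14.  15.  16.1]
25 58 z med [15.8 44.5 46.1]
35 48 z med [16.3 45.1 46.4]
45 49 z med [16.4 43.2 44.9]
55 48 z med [17.2 42.2 43.8]
65 45 z med [34.  41.  42.5]
75 45 z med [31.8 39.4 40.4]
85 30 z med [15.3 38.1 39.4]
95 6 z med [14.7 25.7 37.6]
115 19 z med [32.7 34.2 35.2]
125 19 z med [30.5 32.2 34.1]
135 30 z med [30.5 31.9 32.9]
145 33 z med [29.  30.5 31.8]
155 26 z med [15.9 28.1 29.4]
165 28 z med [13.8 14.6 15.8]
175 28 z med [-0.   1.2  2.4]
185 12 z med [-0.3  1.5  2.9]
```

Emit:
jog_arm(motion=[{"dx": 0, "dy": 0, "dz": -0.25, "turn": 0}, {"dx": 0, "dy": 0, "dz": -0.25, "turn": 0}, {"dx": 0, "dy": 0, "dz": -0.2, "turn": 0}, {"dx": 0, "dy": 0, "dz": 0, "turn": 0}])

```text
time: 16.02
tool_pos: [0.5808, 0.0527, 0.0912]
tcp_rot: [3.119, -0.373, -0.001]
wrist_force: [-0.3, -0.0, -1.2]
width: 0.61
```

Emit:
jog_arm(motion=[{"dx": 0, "dy": 0, "dz": -0.2, "turn": 0}, {"dx": 0, "dy": 0, "dz": -0.15, "turn": 0}, {"dx": 0, "dy": 0, "dz": -0.1, "turn": 0}, {"dx": 0, "dy": 0, "dz": 0, "turn": 0}])

```text
time: 16.35
tool_pos: [0.5814, 0.0528, 0.0895]
tcp_rot: [-3.119, 0.373, -0.001]
wrist_force: [-5.8, -0.2, 10.8]
width: 0.613
```

```bash
python3 side.py t3
```

```text
16.35 [0.58142305 0.05279609 0.08949229] [-3.11931185e+00  3.73300892e-01 -7.01165149e-04] [-5.80114045 -0.15656783 10.84122405] [-0.10768001  0.8261725  -0.01052709] 0.6127844137795952
-5 36 z med [29.  47.8 49.5]
5 37 z med [13.6 14.9 16.7]
15 42 z med [14.3 15.5 23.4]
25 38 z med [27.4 29.  30.1]
35 38 z med [27.9 28.5 29.6]
45 37 z med [28.1 29.5 30.3]
55 39 z med [28.4 29.3 30.2]
65 39 z med [27.7 28.6 30.4]
75 34 z med [28.  29.  30.1]
85 17 z med [27.6 28.3 29.8]
105 6 z med [27.4 29.  30.9]
115 12 z med [28.1 29.9 30.9]
125 19 z med [28.  28.9 29.8]
135 30 z med [28.  28.9 29.8]
145 35 z med [27.8 29.1 30.5]
155 25 z med [14.6 17.2 28.1]
165 29 z med [13.1 14.9 16.3]
175 32 z med [0.1 1.  2.4]
185 10 z med [-0.6  1.2  2.2]
```

Emit:
jog_arm(motion=[{"dx": -0.27, "dy": 0.066, "dz": -0.02, "turn": 0}, {"dx": -0.27, "dy": 0.066, "dz": -0.11, "turn": 0}, {"dx": -0.27, "dy": 0.066, "dz": -0.11, "turn": 0}, {"dx": -0.27, "dy": 0.066, "dz": -0.11, "turn": 0}, {"dx": 0, "dy": 0, "dz": 0, "turn": 0}])

```text
time: 16.82
tool_pos: [0.572, 0.0557, 0.0858]
tcp_rot: [-3.119, 0.373, -0.007]
wrist_force: [-0.0, -0.2, 6.3]
width: 0.615
```

Emit:
jog_arm(motion=[{"dx": -0.09, "dy": 0.022, "dz": -0.037, "turn": 0}, {"dx": -0.09, "dy": 0.022, "dz": -0.037, "turn": 0}, {"dx": 0, "dy": 0, "dz": 0, "turn": 0}])

```text
time: 17.07
tool_pos: [0.5708, 0.056, 0.0852]
tcp_rot: [-3.119, 0.373, -0.008]
wrist_force: [-0.3, -0.3, 6.6]
width: 0.611
```

```bash
python3 side.py t4|head -6
```

```text
17.0667 [0.57076905 0.05599914 0.08521462] [-3.11854458  0.37309905 -0.00801773] [-0.29708368 -0.32682185  6.55464691] [-0.05765766 -0.19731062 -0.02626194] 0.6107625106879593
-5 34 z med [28.6 47.8 48.7]
5 41 z med [13.9 15.8 28.9]
15 37 z med [27.4 29.1 29.8]
25 39 z med [28.2 29.8 30.6]
35 37 z med [28.4 29.5 30.8]
```

Emit:
jog_arm(motion=[{"dx": -0.18, "dy": 0.02, "dz": -0.075, "turn": 0}, {"dx": -0.18, "dy": 0.02, "dz": -0.075, "turn": 0}, {"dx": 0, "dy": 0, "dz": 0, "turn": 0}])

```text
time: 17.37
tool_pos: [0.5671, 0.0565, 0.0837]
tcp_rot: [-3.118, 0.373, -0.008]
wrist_force: [-0.2, 0.3, 6.4]
width: 0.613
```

Emit:
jog_arm(motion=[{"dx": -0.09, "dy": 0.02, "dz": -0.037, "turn": 0}, {"dx": -0.09, "dy": 0.02, "dz": -0.037, "turn": 0}, {"dx": 0, "dy": 0, "dz": 0, "turn": 0}])

```text
time: 17.62
tool_pos: [0.5655, 0.0569, 0.0831]
tcp_rot: [-3.118, 0.373, -0.008]
wrist_force: [0.9, -0.3, 6.7]
width: 0.609
```

Emit:
jog_arm(motion=[{"dx": -0.09, "dy": 0.022, "dz": -0.037, "turn": 0}, {"dx": 0, "dy": 0, "dz": 0, "turn": 0}])

```text
time: 17.78
tool_pos: [0.5647, 0.0571, 0.0827]
tcp_rot: [-3.118, 0.373, -0.008]
wrist_force: [0.7, -1.2, 6.3]
width: 0.61
```

```bash
python3 side.py t5|head -6
```

```text
17.7833 [0.564673   0.05705097 0.08272226] [-3.11838274  0.37321332 -0.00848072] [ 0.72675307 -1.17163744  6.27597799] [-2.38773248e-04 -2.05070116e-01 -5.55349646e-05] 0.6100252153443411
-5 38 z med [25.1 47.5 48.8]
5 42 z med [27.4 29.1 30. ]
15 38 z med [27.4 29.  30.1]
25 36 z med [28.3 29.4 30.5]
35 36 z med [27.  28.5 29.9]
```

Emit:
jog_arm(motion=[{"dx": -0.09, "dy": 0.022, "dz": -0.037, "turn": 0}, {"dx": -0.09, "dy": 0.022, "dz": -0.037, "turn": 0}, {"dx": 0, "dy": 0, "dz": 0, "turn": 0}])

```text
time: 18.08
tool_pos: [0.5634, 0.0574, 0.0822]
tcp_rot: [-3.119, 0.373, -0.01]
wrist_force: [1.5, -0.4, 6.0]
width: 0.607
```

Emit:
jog_arm(motion=[{"dx": -0.09, "dy": 0.022, "dz": -0.037, "turn": 0}, {"dx": -0.09, "dy": 0.022, "dz": -0.037, "turn": 0}, {"dx": 0, "dy": 0, "dz": 0, "turn": 0}])

```text
time: 18.33
tool_pos: [0.5632, 0.0575, 0.0821]
tcp_rot: [-3.119, 0.373, -0.016]
wrist_force: [5.0, -2.2, 6.3]
width: 0.605
```

Emit:
jog_arm(motion=[{"dx": -0.09, "dy": 0.022, "dz": -0.037, "turn": 0}, {"dx": 0, "dy": 0, "dz": 0, "turn": 0}])

```text
time: 18.5
tool_pos: [0.5632, 0.0577, 0.0821]
tcp_rot: [-3.118, 0.373, -0.019]
wrist_force: [6.0, -1.1, 5.4]
width: 0.613
```

Emit:
jog_arm(motion=[{"dx": 0, "dy": 0, "dz": 0, "turn": 0}, {"dx": 0, "dy": 0, "dz": 0, "turn": 0}, {"dx": 0, "dy": 0, "dz": 0, "turn": 0}, {"dx": 0, "dy": 0, "dz": 1, "turn": 0}, {"dx": 0, "dy": 0, "dz": 3, "turn": 0}, {"dx": 0, "dy": 0, "dz": 4, "turn": 0}, {"dx": 0, "dy": 0, "dz": 3, "turn": 0}, {"dx": 0, "dy": 0, "dz": 0, "turn": 0}], fingers=7.0)

```text
time: 19.17
tool_pos: [0.5622, 0.0584, 0.197]
tcp_rot: [-3.117, 0.373, -0.019]
wrist_force: [2.4, 0.8, 1.2]
width: 0.819
```

Emit:
jog_arm(motion=[{"dx": -1.48, "dy": -3.68, "dz": 0, "turn": 0.091}, {"dx": -1.48, "dy": -3.68, "dz": 0, "turn": 0.091}, {"dx": -1.48, "dy": -3.68, "dz": 0, "turn": 0.091}, {"dx": -1.48, "dy": -3.68, "dz": 0, "turn": 0.091}, {"dx": -1.48, "dy": -3.68, "dz": 0, "turn": 0.091}, {"dx": -1.48, "dy": -3.68, "dz": 0, "turn": 0}, {"dx": -1.48, "dy": -3.68, "dz": 0, "turn": 0}, {"dx": -1.48, "dy": -3.68, "dz": 0, "turn": 0}, {"dx": -1.48, "dy": -3.68, "dz": 0, "turn": 0}, {"dx": -1.48, "dy": -3.68, "dz": 0, "turn": 0}, {"dx": -1.48, "dy": -3.68, "dz": 0, "turn": 0}, {"dx": 0, "dy": 0, "dz": 0, "turn": 0}])

```text
time: 20.17
tool_pos: [0.3922, -0.3524, 0.1891]
tcp_rot: [3.121, 0.331, -0.002]
wrist_force: [-0.1, 0.2, 0.7]
width: 0.819
```

Emit:
jog_arm(motion=[{"dx": 0, "dy": 0, "dz": 0, "turn": 0}, {"dx": 0, "dy": 0, "dz": 0, "turn": 0}, {"dx": 0, "dy": 0, "dz": 0, "turn": 0}], fingers=6.7)

```text
time: 20.42
tool_pos: [0.3951, -0.3456, 0.1885]
tcp_rot: [-3.122, -0.341, 0.0]
wrist_force: [0.3, 0.2, -0.1]
width: 0.782
```

```bash
python3 chk.py c2 28; python3 win.py c2t.npz 28; python3 win.py c2t.npz 14; python3 side.py s11 | sed -n '1,6p;12,22p'
```

```text
20.4167 [ 0.39511634 -0.34555518  0.18845867] 12.48111091471153 [ 0.25315684  0.15289767 -0.09043444]
on shelf: centre [69.48798574  2.05274519] yaw err -0.23244311898221695 size [ 56.14044883 132.70399717] x 2.048246247057191 135.3874771839157 y -26.060116604038956 30.253310378255076
mid attempt to get argmax of an empty sequence
short [ 0.4006529  -0.34484965] 1.988573321348972 [0.05463256 0.10117785] ((395.034423828125, -350.0185852050781), (100.44303131103516, 58.490474700927734), 13.085837364196777) 518
(array([35.22,  0.96]), (array([39.4, 54. ]), 89.9))
(array([96.58,  0.71]), (array([39.5, 54.3]), 90.0))
(array([150.39,  -0.76]), (array([40.2, 26.9]), 89.5))
(array([181.05,  -0.78]), (array([46.9, 17.2]), 89.5))
(array([30.87,  1.38]), (array([39.8, 54.6]), 89.9))
(array([92.9 ,  1.13]), (array([39.9, 54.9]), 90.0))
(array([147.31,  -0.35]), (array([40.7, 27.2]), 89.5))
(array([178.31,  -0.38]), (array([47.4, 17.4]), 89.5))
20.4667 [ 0.39531481 -0.34536048  0.18850884] [-3.12206824e+00 -3.42434749e-01  2.19962896e-04] [-0.20249493  0.02150247  0.5884591 ] [ 0.03327507  0.03479196 -0.05910792] 0.7844634626202825
-5 38 z med [28.9 47.7 49.4]
5 41 z med [27.4 28.9 30. ]
15 37 z med [27.6 29.6 30.4]
25 38 z med [27.7 28.8 30.3]
35 37 z med [28.1 29.2 30.4]
95 38 z med [28.  29.2 30.6]
105 39 z med [27.9 29.1 30.1]
115 37 z med [27.7 29.2 30. ]
125 38 z med [27.8 28.9 30.1]
135 27 z med [14.7 16.5 27.9]
145 39 z med [13.7 15.2 16.1]
155 34 z med [13.8 15.1 16. ]
165 32 z med [12.7 13.8 15. ]
175 32 z med [-0.4  0.4  1.5]
185 11 z med [-0.6  0.4  1.1]
```

View pics/c2t.png

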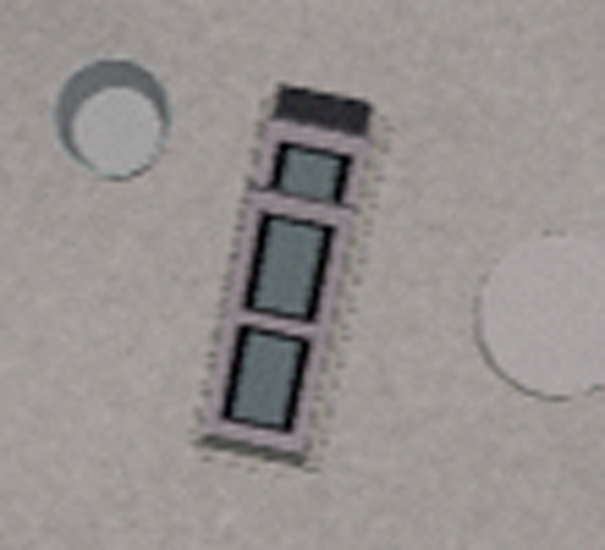

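Emit:
jog_arm(motion=[{"dx": 0.5, "dy": -0.2, "dz": -3, "turn": 0}, {"dx": 0, "dy": 0, "dz": -4, "turn": 0}, {"dx": 0, "dy": 0, "dz": -4, "turn": 0}, {"dx": 0, "dy": 0, "dz": 0, "turn": 0}, {"dx": 0, "dy": 0, "dz": 0, "turn": 0}, {"dx": 0, "dy": 0, "dz": 0, "turn": 0}])

```text
time: 21.02
tool_pos: [0.4011, -0.3489, 0.0803]
tcp_rot: [3.122, 0.342, 0.002]
wrist_force: [0.3, -0.7, 0.6]
width: 0.784
```

Emit:
jog_arm(motion=[{"dx": 0, "dy": 0, "dz": -2, "turn": 0}, {"dx": 0, "dy": 0, "dz": -2, "turn": 0}, {"dx": 0, "dy": 0, "dz": -1, "turn": 0}, {"dx": 0, "dy": 0, "dz": 0, "turn": 0}, {"dx": 0, "dy": 0, "dz": 0, "turn": 0}])

```text
time: 21.43
tool_pos: [0.4008, -0.3495, 0.0302]
tcp_rot: [3.122, 0.34, 0.002]
wrist_force: [0.2, 0.2, -0.7]
width: 0.783
```

Emit:
jog_arm(motion=[{"dx": 0, "dy": 0.1, "dz": -1.2, "turn": 0}, {"dx": 0, "dy": 0, "dz": -1.0, "turn": 0}, {"dx": 0, "dy": 0, "dz": 0, "turn": 0}])

```text
time: 21.68
tool_pos: [0.3989, -0.3468, 0.0051]
tcp_rot: [-3.121, -0.34, 0.003]
wrist_force: [-0.8, 0.3, -0.8]
width: 0.784
```

Emit:
jog_arm(motion=[{"dx": 0, "dy": 0, "dz": 0, "turn": 0}, {"dx": 0, "dy": 0, "dz": 0, "turn": 0}, {"dx": 0, "dy": 0, "dz": 0, "turn": 0}, {"dx": 0, "dy": 0, "dz": 0, "turn": 0}], fingers=4.5, grip_force=40)

```text
time: 22.02
tool_pos: [0.3999, -0.3478, 0.0067]
tcp_rot: [-3.123, -0.34, 0.0]
wrist_force: [-0.1, -0.9, -1.2]
width: 0.636
```

Emit:
jog_arm(motion=[{"dx": 0, "dy": 0, "dz": 0.5, "turn": 0}, {"dx": 0, "dy": 0, "dz": 1.5, "turn": 0}, {"dx": 0, "dy": 0, "dz": 2.5, "turn": 0}, {"dx": 0, "dy": 0, "dz": 4, "turn": 0}, {"dx": 0, "dy": 0, "dz": 4, "turn": 0}, {"dx": 0, "dy": 0, "dz": 2, "turn": 0}, {"dx": 0, "dy": 0, "dz": 0, "turn": 0}, {"dx": 0, "dy": 0, "dz": 0, "turn": 0}])

```text
time: 22.68
tool_pos: [0.4009, -0.3487, 0.1539]
tcp_rot: [3.12, 0.34, 0.004]
wrist_force: [-0.6, -0.2, -2.1]
width: 0.633
```

Run:
```python
from h import *
s=bot.read_state(); print(s["time"],s["tool_pos"],2*np.degrees(np.arctan(s["tcp_rot"][1]/s["tcp_rot"][0])),s["wrist_force"],s["torque"])
im,d=viewer.read_camera("side"); P=cloud("side",d); p=s["tool_pos"]
m=(abs(P[...,2]-p[2]-.005)<.02)&(np.hypot(P[...,0]-p[0],P[...,1]-p[1])<.09)
X=P[m]; x=X[:,0]-p[0]
for lo in np.arange(-.08,.08,.02):
    k=(x>lo)&(x<=lo+.02); print(round(lo,2),k.sum(),np.round(np.percentile(X[k,2],[10,50,90]) if k.sum()>5 else 0,4))
```

```text
22.6833 [ 0.40086698 -0.3486809   0.15385673] 12.42444054569606 [-0.63103391 -0.2322346  -2.1279962 ] [-0.00926759  0.02856138  0.01557833]
-0.08 0 0
-0.06 57 [0.1473 0.1581 0.1605]
-0.04 63 [0.1491 0.1586 0.1607]
-0.02 47 [0.1491 0.1645 0.1746]
0.0 84 [0.1503 0.1595 0.1717]
0.02 63 [0.1498 0.1587 0.1609]
0.04 14 [0.1499 0.1557 0.1601]
0.06 0 0
```

Emit:
jog_arm(motion=[{"dx": 1.52, "dy": 3.67, "dz": 0, "turn": -0.091}, {"dx": 1.52, "dy": 3.67, "dz": 0, "turn": -0.091}, {"dx": 1.52, "dy": 3.67, "dz": 0, "turn": -0.091}, {"dx": 1.52, "dy": 3.67, "dz": 0, "turn": -0.091}, {"dx": 1.52, "dy": 3.67, "dz": 0, "turn": -0.091}, {"dx": 1.52, "dy": 3.67, "dz": 0, "turn": 0}, {"dx": 1.52, "dy": 3.67, "dz": 0, "turn": 0}, {"dx": 1.52, "dy": 3.67, "dz": 0, "turn": 0}, {"dx": 1.52, "dy": 3.67, "dz": 0, "turn": 0}, {"dx": 1.52, "dy": 3.67, "dz": 0, "turn": 0}, {"dx": 1.52, "dy": 3.67, "dz": 0, "turn": 0}, {"dx": 0, "dy": 0, "dz": 0, "turn": 0}])

```text
time: 23.73
tool_pos: [0.5676, 0.062, 0.1491]
tcp_rot: [-3.117, 0.366, 0.004]
wrist_force: [-0.4, -0.8, -1.9]
width: 0.631
```

Emit:
jog_arm(motion=[{"dx": 0, "dy": 0, "dz": -1.5, "turn": 0}, {"dx": 0, "dy": 0, "dz": -1, "turn": 0}, {"dx": 0, "dy": 0, "dz": 0, "turn": 0}, {"dx": 0, "dy": 0, "dz": 0, "turn": 0}, {"dx": 0, "dy": 0, "dz": 0, "turn": 0}, {"dx": 0, "dy": 0, "dz": 0, "turn": 0}, {"dx": 0, "dy": 0, "dz": 0, "turn": 0}])

```text
time: 24.32
tool_pos: [0.5676, 0.0554, 0.1274]
tcp_rot: [-3.119, 0.375, -0.002]
wrist_force: [-0.2, -0.3, -1.5]
width: 0.633
```

Emit:
jog_arm(motion=[{"dx": 0, "dy": 0, "dz": -0.8, "turn": 0}, {"dx": 0, "dy": 0, "dz": -0.5, "turn": 0}, {"dx": 0, "dy": 0, "dz": -0.25, "turn": 0}, {"dx": 0, "dy": 0, "dz": -0.25, "turn": 0}, {"dx": 0, "dy": 0, "dz": -0.25, "turn": 0}, {"dx": 0, "dy": 0, "dz": 0, "turn": 0}], grip_force=20)

```text
time: 24.82
tool_pos: [0.5657, 0.056, 0.106]
tcp_rot: [3.119, -0.373, -0.005]
wrist_force: [-5.6, 0.1, 4.8]
width: 0.635
```

Emit:
jog_arm(motion=[{"dx": 0, "dy": 0, "dz": -0.25, "turn": 0}, {"dx": 0, "dy": 0, "dz": -0.25, "turn": 0}, {"dx": 0, "dy": 0, "dz": 0, "turn": 0}])

```text
time: 25.07
tool_pos: [0.5652, 0.0562, 0.101]
tcp_rot: [3.119, -0.373, -0.006]
wrist_force: [-7.7, 1.0, 6.4]
width: 0.634
```

```bash
python3 side.py u1
```

```text
25.0667 [0.56524919 0.05615952 0.10101554] [ 3.11905002 -0.37291652 -0.00604199] [-7.68118839  0.95011582  6.39154138] [ 0.01519742  0.88811249 -0.0165865 ] 0.6344763727993245
-5 35 z med [28.9 47.9 49.7]
5 41 z med [28.3 29.  30. ]
15 45 z med [27.9 29.5 34.8]
25 33 z med [28.8 58.5 59.1]
35 45 z med [30.9 57.3 58.9]
45 52 z med [30.6 55.4 57.2]
55 45 z med [52.2 53.7 55.7]
65 41 z med [50.1 51.8 53.9]
75 19 z med [48.  50.4 51.9]
95 9 z med [44.1 46.  48. ]
105 19 z med [43.5 45.8 46.4]
115 17 z med [41.3 42.4 44.3]
125 36 z med [27.3 28.8 29.8]
135 27 z med [14.8 17.6 28.9]
145 37 z med [14.  15.  16.4]
155 36 z med [13.7 15.3 17.1]
165 30 z med [13.8 14.7 16.3]
175 30 z med [0.3 0.9 2. ]
185 12 z med [-1.4  1.1  2. ]
```

Emit:
jog_arm(motion=[{"dx": 0, "dy": 0, "dz": -0.2, "turn": 0}, {"dx": 0, "dy": 0, "dz": -0.2, "turn": 0}, {"dx": 0, "dy": 0, "dz": -0.2, "turn": 0}, {"dx": 0, "dy": 0, "dz": 0, "turn": 0}])

```text
time: 25.45
tool_pos: [0.5652, 0.0562, 0.0949]
tcp_rot: [3.119, -0.373, -0.006]
wrist_force: [-7.5, 0.6, 5.1]
width: 0.632
```

```bash
python3 side.py u2 | head -16
```

```text
25.45 [0.56520004 0.05617094 0.09486544] [ 3.11907068 -0.37292478 -0.00609398] [-7.51838414  0.61556628  5.11756265] [ 0.07053732  0.80054829 -0.06409223] 0.632434454496746
-5 37 z med [29.2 48.  48.9]
5 37 z med [27.2 28.8 30.1]
15 44 z med [28.  30.1 46.9]
25 38 z med [45.9 47.3 48.5]
35 40 z med [46.3 46.9 48.6]
45 38 z med [45.2 46.3 47.9]
55 37 z med [45.3 47.  48. ]
65 29 z med [44.8 46.2 47. ]
75 13 z med [44.8 46.6 47.1]
95 11 z med [42.3 43.1 43.4]
105 14 z med [42.  43.4 43.8]
115 15 z med [30.5 41.5 42.7]
125 39 z med [27.8 28.8 29.9]
135 26 z med [14.  17.4 28.2]
145 36 z med [13.7 14.6 15.9]
```

Emit:
jog_arm(motion=[{"dx": 0, "dy": 0, "dz": -0.15, "turn": 0}, {"dx": 0, "dy": 0, "dz": -0.1, "turn": 0}, {"dx": 0, "dy": 0, "dz": 0, "turn": 0}, {"dx": 0, "dy": 0, "dz": 0, "turn": 0}])

```text
time: 25.83
tool_pos: [0.5653, 0.0562, 0.0927]
tcp_rot: [3.119, -0.373, -0.006]
wrist_force: [-7.2, 0.3, 5.4]
width: 0.633
```

```bash
python3 side.py u3 | head -16
```

```text
25.8333 [0.56534371 0.05618188 0.09271907] [ 3.11910984 -0.37287227 -0.00574628] [-7.19566902  0.30554619  5.38771247] [ 0.03160897  0.80599241 -0.05070271] 0.6330947659005919
-5 35 z med [28.5 48.6 49.6]
5 37 z med [27.5 28.8 29.9]
15 42 z med [27.9 30.9 42.9]
25 41 z med [42.  43.2 44. ]
35 36 z med [42.2 43.4 44.3]
45 36 z med [42.2 43.3 44.4]
55 38 z med [41.4 42.7 44.2]
65 31 z med [41.4 42.9 44.2]
75 13 z med [42.2 43.7 45. ]
95 9 z med [41.4 42.5 44.6]
105 9 z med [42.3 42.9 43.5]
115 14 z med [36.9 42.6 44. ]
125 36 z med [28.  29.4 30.4]
135 29 z med [13.9 16.4 28.6]
145 39 z med [14.1 15.4 16.7]
```

Emit:
jog_arm(motion=[{"dx": -0.27, "dy": 0.06, "dz": -0.11, "turn": 0}, {"dx": -0.27, "dy": 0.06, "dz": -0.11, "turn": 0}, {"dx": -0.27, "dy": 0.06, "dz": -0.11, "turn": 0}, {"dx": -0.27, "dy": 0.06, "dz": -0.11, "turn": 0}, {"dx": 0, "dy": 0, "dz": 0, "turn": 0}])

```text
time: 26.3
tool_pos: [0.5568, 0.0585, 0.089]
tcp_rot: [-3.119, 0.373, -0.003]
wrist_force: [-0.6, 0.5, 6.9]
width: 0.633
```

Emit:
jog_arm(motion=[{"dx": -0.09, "dy": 0.022, "dz": -0.037, "turn": 0}, {"dx": -0.09, "dy": 0.022, "dz": -0.037, "turn": 0}, {"dx": 0, "dy": 0, "dz": 0, "turn": 0}])

```text
time: 26.55
tool_pos: [0.5555, 0.0588, 0.0885]
tcp_rot: [-3.119, 0.373, -0.004]
wrist_force: [-0.2, -0.6, 6.8]
width: 0.632
```

```bash
python3 side.py u4 | head -6
```

```text
26.55 [0.55550126 0.05882617 0.08847818] [-3.11907672  0.37297436 -0.00371298] [-0.227402   -0.62512715  6.79652262] [-0.14887963 -0.31165382 -0.03678269] 0.6323004344457378
-5 35 z med [29.8 47.8 49.3]
5 41 z med [27.9 31.7 43. ]
15 41 z med [41.1 42.7 43.8]
25 37 z med [42.6 43.3 44.3]
35 38 z med [41.8 43.1 44.8]
```

Emit:
jog_arm(motion=[{"dx": -0.18, "dy": 0.04, "dz": -0.075, "turn": 0}, {"dx": -0.18, "dy": 0.04, "dz": -0.075, "turn": 0}, {"dx": 0, "dy": 0, "dz": 0, "turn": 0}])

```text
time: 26.85
tool_pos: [0.5518, 0.0597, 0.0869]
tcp_rot: [-3.119, 0.373, -0.003]
wrist_force: [-0.2, 0.8, 6.4]
width: 0.633
```

Emit:
jog_arm(motion=[{"dx": -0.09, "dy": 0.02, "dz": -0.037, "turn": 0}, {"dx": -0.09, "dy": 0.02, "dz": -0.037, "turn": 0}, {"dx": 0, "dy": 0, "dz": 0, "turn": 0}])

```text
time: 27.1
tool_pos: [0.5502, 0.06, 0.0863]
tcp_rot: [-3.119, 0.373, -0.004]
wrist_force: [0.5, -0.1, 6.2]
width: 0.632
```

Emit:
jog_arm(motion=[{"dx": -0.09, "dy": 0.02, "dz": -0.037, "turn": 0}, {"dx": -0.09, "dy": 0.022, "dz": -0.037, "turn": 0}, {"dx": 0, "dy": 0, "dz": 0, "turn": 0}])

```text
time: 27.35
tool_pos: [0.5491, 0.0603, 0.0858]
tcp_rot: [-3.119, 0.373, -0.006]
wrist_force: [1.0, -0.7, 5.4]
width: 0.632
```

Emit:
jog_arm(motion=[{"dx": -0.09, "dy": 0.02, "dz": -0.037, "turn": 0}, {"dx": -0.09, "dy": 0.022, "dz": -0.037, "turn": 0}, {"dx": 0, "dy": 0, "dz": 0, "turn": 0}])

```text
time: 27.6
tool_pos: [0.5491, 0.0603, 0.0858]
tcp_rot: [-3.119, 0.372, -0.012]
wrist_force: [5.2, -1.6, 5.7]
width: 0.635
```

Emit:
jog_arm(motion=[{"dx": -0.09, "dy": 0.022, "dz": -0.037, "turn": 0}, {"dx": 0, "dy": 0, "dz": 0, "turn": 0}])

```text
time: 27.77
tool_pos: [0.5491, 0.0603, 0.0858]
tcp_rot: [-3.119, 0.372, -0.015]
wrist_force: [5.4, -2.9, 4.7]
width: 0.632
```

Against the stop. Release, lift clear and check.

Emit:
jog_arm(motion=[{"dx": 0, "dy": 0, "dz": 0, "turn": 0}, {"dx": 0, "dy": 0, "dz": 0, "turn": 0}, {"dx": 0, "dy": 0, "dz": 0, "turn": 0}, {"dx": 0, "dy": 0, "dz": 1, "turn": 0}, {"dx": 0, "dy": 0, "dz": 3, "turn": 0}, {"dx": 0, "dy": 0, "dz": 4, "turn": 0}, {"dx": 0, "dy": 0, "dz": 3, "turn": 0}, {"dx": 0, "dy": 0, "dz": 0, "turn": 0}], fingers=7.0)

```text
time: 28.43
tool_pos: [0.5489, 0.0615, 0.2016]
tcp_rot: [-3.117, 0.373, -0.019]
wrist_force: [0.8, 0.8, 1.1]
width: 0.822
```

Emit:
jog_arm(motion=[{"dx": -0.8, "dy": -3.6, "dz": 0, "turn": 0}, {"dx": -0.8, "dy": -3.6, "dz": 0, "turn": 0}, {"dx": -0.8, "dy": -3.6, "dz": 0, "turn": 0}, {"dx": -0.8, "dy": -3.6, "dz": 0, "turn": 0}, {"dx": -0.8, "dy": -3.6, "dz": 0, "turn": 0}, {"dx": -0.8, "dy": -3.6, "dz": 0, "turn": 0}, {"dx": -0.8, "dy": -3.6, "dz": 0, "turn": 0}, {"dx": -0.8, "dy": -3.6, "dz": 0, "turn": 0}, {"dx": -0.8, "dy": -3.6, "dz": 0, "turn": 0}, {"dx": 0, "dy": 0, "dz": 0, "turn": 0}, {"dx": 0, "dy": 0, "dz": 0, "turn": 0}])

```text
time: 29.35
tool_pos: [0.4716, -0.2644, 0.1933]
tcp_rot: [-3.118, 0.379, 0.001]
wrist_force: [0.2, 0.6, -0.6]
width: 0.819
```

```bash
python3 chk.py c3 42 2>&1| head -2; for l in 42 28 14; do echo lev $l; python3 win.py c3t.npz $l; done; python3 side.py s12
python3 - <<'E'
from meas import *
d0=np.load("top0.npz")["d"];d=np.load("c3t.npz")["d"]
for n,b,h in (("bottle",(195,219,290,315),.09),("jar",(400,427,200,228),.065),("obj",(434,452,299,316),.05),("beaker",(275,305,180,212),.05),("dish",(352,390,212,252),.018),("box",(233,254,212,254),.034),("eyep",(212,233,220,242),.066)):
    try: print(n,*[np.round(rect("top",x,b,h*.6,h+.03,h)[0],4) for x in (d0,d)])
    except Exception as e: print(n,"hidden")
a=np.load("c3t.npz")["im"][170:345,190:480]; cv2.imwrite("pics/fin.png",cv2.resize(a,None,fx=2.7,fy=2.7)[...,::-1])
E
```

```text
meas.py:8: RuntimeWarning: Degrees of freedom <= 0 for slice
  r=cv2.minAreaRect((X*1000).astype(np.float32)); c0=X.mean(0); w,V=np.linalg.eigh(np.cov((X-c0).T)); a=V[:,1]*np.sign(V[0,1])
lev 42
(array([ 4.857e+01, -3.000e-02]), (array([39.6, 80.7]), 89.9))
(array([115.25,   0.45]), (array([39.5, 27.2]), 89.5))
(array([153.55,  -1.12]), (array([39.5, 26.5]), 89.6))
(array([183.81,  -1.12]), (array([46.2, 16.9]), 89.7))
lev 28
(array([44.32,  0.39]), (array([40.1, 81.6]), 89.9))
(array([111.75,   0.87]), (array([39.9, 27.5]), 89.5))
(array([150.47,  -0.72]), (array([40. , 26.7]), 89.6))
(array([181.07,  -0.72]), (array([46.7, 17. ]), 89.7))
lev 14
(array([40.07,  0.8 ]), (array([40.5, 82.5]), 89.9))
(array([108.24,   1.29]), (array([40.3, 27.9]), 89.5))
(array([147.4 ,  -0.31]), (array([40.4, 27. ]), 89.6))
(array([178.34,  -0.32]), (array([47.2, 17.2]), 89.7))
29.4 [ 0.47195931 -0.26310889  0.19316441] [-3.11783912e+00  3.76375968e-01  1.38106369e-03] [-0.16649907  1.2595467   0.10982751] [ 0.01628567 -0.05586804 -0.02231107] 0.8153664235352286
-5 33 z med [41.6 47.8 48.8]
5 41 z med [41.2 42.7 43.6]
15 39 z med [42.  43.2 44.2]
25 39 z med [41.7 43.3 44.6]
35 39 z med [41.7 43.  44.7]
45 35 z med [41.6 42.5 44. ]
55 37 z med [41.9 43.1 44.2]
65 35 z med [42.  43.3 44.5]
75 37 z med [41.8 43.  44.7]
85 36 z med [41.4 42.9 44.2]
95 31 z med [42.1 42.9 44. ]
105 35 z med [27.7 28.9 30.7]
115 39 z med [28.2 29.5 31.3]
125 35 z med [27.4 29.3 30.6]
135 26 z med [13.6 17.3 28.3]
145 36 z med [14.3 15.3 16.8]
155 36 z med [14.1 15.1 16.2]
165 29 z med [13.5 14.6 15.6]
175 30 z med [-0.8  0.4  2.2]
185 13 z med [0.  0.8 1.2]
bottle [0.3749 0.3801] [0.3748 0.3804]
jar [ 0.6161 -0.2203] [ 0.6168 -0.2209]
obj hidden
beaker [0.7013 0.1487] [0.7012 0.1494]
dish [ 0.5728 -0.0963] [ 0.5727 -0.0964]
box [0.578  0.2858] [0.5779 0.2859]
eyep [0.5837 0.3404] [0.5839 0.3406]
```

View pics/fin.png

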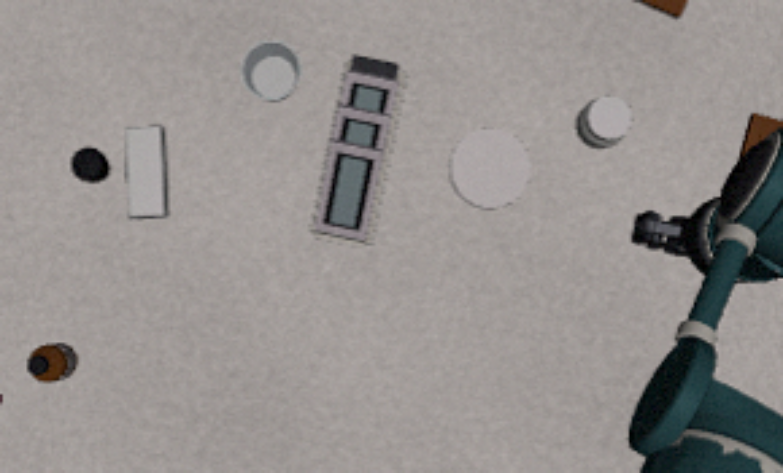

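View pics/s12.png

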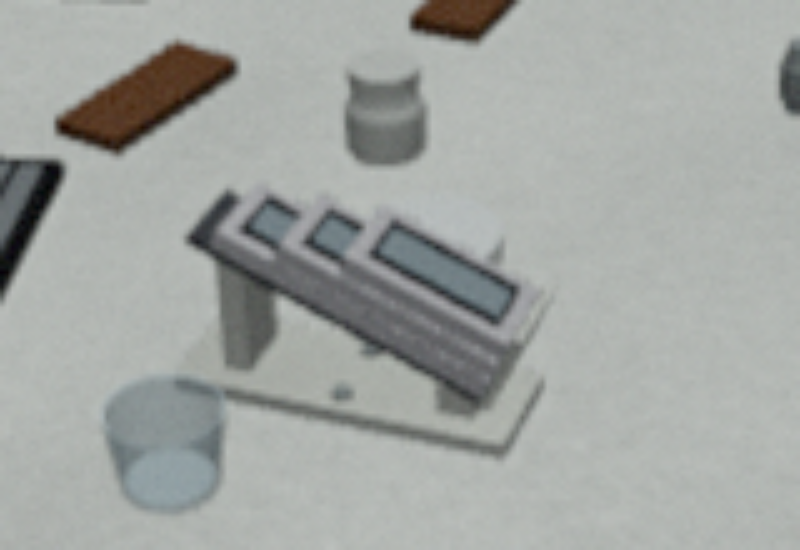

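Both views show a three-step stack square on the shelf at about (350,190) in the top crop and flush with the backstop in the side view. I'm handing it in.

```bash
python3 -c "
from workcell import bot
print(bot.finish_job())"
```

```text
the job is handed in; nothing more can be done
None
```

The three carriers are stacked flat on the sloping shelf, long at the bottom, then mid, then short. I handed the job in at about 29.4 s. Each carrier was lowered until it tilted flat, slid down until the force rose at the backstop, then released. No wrist force I read passed about 11 N.

**Last checks:**
- **Flatness:** the side camera's depth put the three top faces at about 15, 29 and 43 mm above the board, each parallel to it. Nominal heights are 14, 28 and 42 mm.
- **Sideways position:** the offsets from the shelf's midline were about −0.3 mm (long), +0.9 mm (mid) and 0.0 mm (short). The long and mid figures come only from the parts still visible.
- **Straightness:** all three are within about 0.5° of the shelf's direction.
- **Against the backstop:** each carrier's measured centre read about 1.5 mm short of its nominal position. The same shift on all three points to a camera offset rather than a gap, and the push force confirmed contact each time.
- **Bystanders:** the bottle, jar, beaker, dish, slide box and eyepiece moved less than 1 mm in the images, which is within noise.

**What failed or disagreed:**
- The objective was hidden by the arm in the last top view, so I have no number for it. In the side view only its edge shows, still standing.
- A coarser outline measurement put the long carrier about 1.5 mm and the mid about 2 mm off centre. I trusted the finer window-based figures above instead.

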